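# Switch the phono preamp over for the other cartridge

### The job

The moving-coil cartridge goes on next, so switch the small phono preamp on the desk over to it without a thump: first roll the knurled gain wheel towards the front of the preamp until it is right down at its stop, then flip the little toggle over to its other side while the gain is down, and then roll the wheel away from the front to exactly five clicks up from the stop. Leave the glass, the smoked box and the two cartridges where they stand.

Things in the scene. Friction and masses are not known exactly. Their poses are not given: they have to be found in the camera images.
- preamp: Low aluminium case 130 (x) x 200 (y) x 48 mm high; it stands firm, does not slide. Origin: centre of its underside, on the desk. Its front (dark fascia, white pilot lamp) faces its -x, roughly the robot; sockets at the back. On the flat top panel, 48 mm up: gain wheel at x -22, y +48 mm; toggle at x -22, y -52 mm.
- gain_wheel (a joint): Angle, rad, of the black knurled thumbwheel: radius 20, 10 mm wide, level axle along the preamp's y. 0 = lower stop, 3.14 = upper stop; grows as the rim's top rolls from the front to the back (+x). A click each 0.314 (6.3 mm of rim), 0 is one; five clicks = 1.571. Rests in the nearest click when let go; about 1.5 N along the rim rolls it. Starts 2-9 clicks up.
- wheel_top (a point): Topmost point of the gain wheel's rim, mid width, 57 mm above the desk, 9 mm above the panel; fixed to the case, does not turn. One white line across the rim lies 45 degrees before the top (front side) at the lower stop, on top at 2.5 clicks, 45 degrees behind the top at five clicks, inside the case from six. Lay a fingertip here and draw it along, pressing 5 to 15 N so it does not slip.
- toggle (a joint): Angle, rad, of the steel bat toggle: 7 mm thick, reaching 28 mm above the panel, hinged 4 mm below it about a line along the preamp's x. 0 = leaning 22 degrees to the preamp's +y (towards the wheel, as at the start), 0.76 = leaning 22 degrees to its -y. Snaps over past the middle (0.38); about 2 N sideways at the tip.
- toggle_tip (a point): Top end of the toggle's bat, on its axis, 34 mm from the hinge; moves with the toggle.
- tumbler: Green glass tumbler, 72 mm across, 95 mm high, loose; origin at the centre of its foot. To be left alone.
- acrylic_box: Smoked acrylic box 48 x 48 x 36 mm with a round ribbed twist cap 42 mm across, 50 mm high in all, loose; origin at the centre of its underside. To be left alone.
- cartridge_long: Black plastic phono cartridge, about 35 x 18 x 18 mm with its stylus guard, loose; origin at the centre of its underside. To be left alone.
- cartridge_short: The shorter black plastic phono cartridge, about 27 x 18 x 16 mm, loose; origin at the centre of its underside. To be left alone.
There are look-alikes about, which are no part of the job. Several things have the shape of the preamp; the one meant has the colours described above.

How it is judged:
By the outcome, as a careful person would: the job done as asked, in the order asked, and still so for the second after the job is handed in, with the robot touching nothing.
It also fails if it takes over 64 s, if anything falls off the work surface, if the arm or the gripper's body presses on something with over 40 N, if the wrist force passes 120 N, or if a joint passes its speed limit or range.

### The arm

A 7-joint arm with a two-finger parallel gripper is mounted at the origin on the work surface. World frame = base frame: x ahead of the robot, y to its left, z up, the work surface at z = 0. Lengths are in m, angles in degrees, forces in N, time in s.
With the tool pointing down it reaches from about 0.425 to 0.875 m from the base axis. Payload 4.7 kg.
Tool frame: the origin (TCP) lies at the very end of the fingers, on their centre line; the grasp point (between the pads) lies env.tcp_to_grasp behind it (env.tcp_to_grasp is the distance from the TCP to the grasp point, in m); z points along the fingers, x is the direction in which the jaws open and shut, and the axes are right-handed (so a half turn about z gives the same grasp; the last joint's range is limited). The gripper opens to 87 mm and grips with 3 to 60 N. Pads are 19 mm wide; open, the fingers measure 117 mm over their backs; the gripper's body (75 mm by 190 mm) begins 51 mm behind the grasp point.
Start: joints at [-70.01, 18.392, -4.016, 83.108, 1.295, 78.541, -3.26], TCP at [0.214, 0.614, 0.19] pointing down, gripper open.
Joint ranges: [-163.93, 163.93], [-17.29, 119.83], [-79.2, 71.16], [3.27, 140.29], [-89.18, 269.18], [5.43, 117.66], [-154.24, 154.24]. Speed limits (degrees/s): [147.25, 147.25, 180, 180, 180, 180, 180].

### API

Orientations are given as [roll, pitch, yaw] about the fixed x, y, z axes, in that order (R = Rz(yaw) Ry(pitch) Rx(roll)).
In Python, from cell import env gives the robot as it stands. The module is installed in compiled form; this text tells all that it offers.
- The arm moves only by the tool send_rows, never from a script. Its argument "steps" is a list of rows, each a list of 3 entries, a list of its own where there are three numbers: the shift along the tool's x, y, z in m, then the turn, a rotation vector about the tool's x, y, z in rad, then the finger opening in m, from 0 to 0.087. A call has exactly 5 rows; each row is the pose to reach, as a shift and turn from the pose commanded when the call began, along the tool's axes at that moment; what a row does not reach only later rows make up. A row lasts 1/12 s, in which the tool goes at most 41.7 mm and 7.16 degrees, less where a joint would pass 70% of its speed; a pose out of reach is approached as far as the arm can. A call with a gripper value outside its range is refused whole. The fingers move at their own pace and stop on an object; "grip_force" is the grip in N (left out, the last holds). Time passes only in rows, so rows that repeat a pose let the fingers close, or fill a call up. It gives the time, the measured TCP pose, the force and the opening at its end, in the units of the state.
- env.get_obs(): the state, without advancing time (a new reading comes with each control period).
- env.read_camera(name): name is "scene" or "top"; returns a dict with "pixels" (480x640x3 uint8, red, green, blue), "fx", "fy", "cx", "cy" (pixels), "position" and "rotation" of the camera in the world. Camera axes: x right, y up, looking along -z (the intrinsics and any distortion apply to the point x, -y, -z); pixel columns grow to the right and rows downward; lengths in m; the calibration is good to about 2 mm. A picture is of the moment at which its call begins. There is no depth.
- env.sign_off(): hands the job in, once; it reports no verdict.
The state is a dict: "time_s": time; "qpos": joint angles; "joint_velocities": joint speeds; "effort": joint torques, N m; "tool_pos": TCP position; "tool_rot": TCP orientation; "force": force on the tool from outside, world axes, zero at the start; "wrist_torque": the same for the moment, N m; "grip_width": finger opening in m.
Only numpy, scipy, OpenCV 4.12 (cv2) and the standard library are available. Lean on these libraries where they do the work, as an engineer would, in place of code of your own. Each camera call takes 0.05 s, during which the arm holds its last target.

## Working session

There is one attempt and no reset: what is moved stays moved. The work goes in short steps, Python scripts to look and compute and a tool call to move; the robot and the scene stay as the last step left them, time stands still between calls to the robot, and variables do not carry over. Pictures are saved under pics/ and viewed, and the job is handed in when it is done.

Besides the shell and the picture viewer there is one more tool, called after "Request:" by a JSON object that holds its "op" and its "data". send_rows: Moves the arm, as the interface text tells. Its arguments: {"type":"object","properties":{"steps":{"type":"array"},"grip_force":{"type":"number"}},"required":["steps"]}

```bash
mkdir -p pics; ls
cat > h.py <<'E'
from cell import env
import numpy as np, cv2
def snap(name,fn):
    c=env.read_camera(name); cv2.imwrite('pics/'+fn,cv2.cvtColor(c['pixels'],cv2.COLOR_RGB2BGR)); 
    import pickle; pickle.dump(c,open('pics/'+fn[:-4]+'.pkl','wb')); return c
E
python3 - <<'E'
from h import *
o=env.get_obs()
for k,v in o.items(): print(k,np.round(v,4))
print(env.tcp_to_grasp)
for n in ('scene','top'):
    c=snap(n,n+'0.png'); print(n,{k:np.round(v,4) if not isinstance(v,str) else v for k,v in c.items() if k!='pixels'})
E
```

```text
pics
time_s 0.0
qpos [-70.0083  18.4374  -4.0161  83.1754   1.2947  78.5396  -3.2606]
joint_velocities [-0.0045  0.0478  0.0246 -0.0301 -0.058   0.0514  0.0382]
effort [-4.00000e-04 -4.91301e+01 -4.04500e-01 -3.12524e+01 -6.41000e-02
  4.38000e-02  2.00000e-04]
tool_pos [0.2134 0.6133 0.189 ]
tool_rot [1.799948e+02 1.072000e-01 7.081790e+01]
force [ 0.0208 -0.3688  0.5869]
wrist_torque [-0.0752  0.0061  0.0284]
grip_width 0.0874
0.0187
scene {'fx': np.float64(538.6595), 'fy': np.float64(538.6595), 'cx': np.float64(319.3884), 'cy': np.float64(241.6739), 'position': array([1.0963, 0.2929, 1.0744]), 'rotation': array([ 31.7437,  -0.7255, 123.2503])}
top {'fx': np.float64(592.3127), 'fy': np.float64(592.3127), 'cx': np.float64(326.9141), 'cy': np.float64(237.9139), 'position': array([ 0.421 , -0.0052,  1.1302]), 'rotation': array([  8.0819,  -0.1919, -90.9807])}
```

View pics/scene0.png

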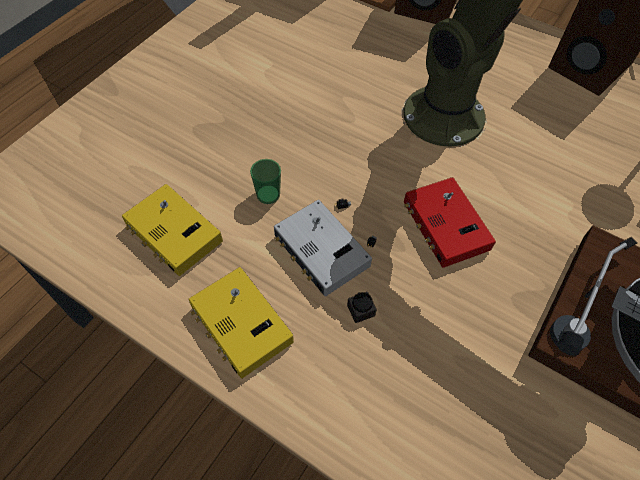

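View pics/top0.png

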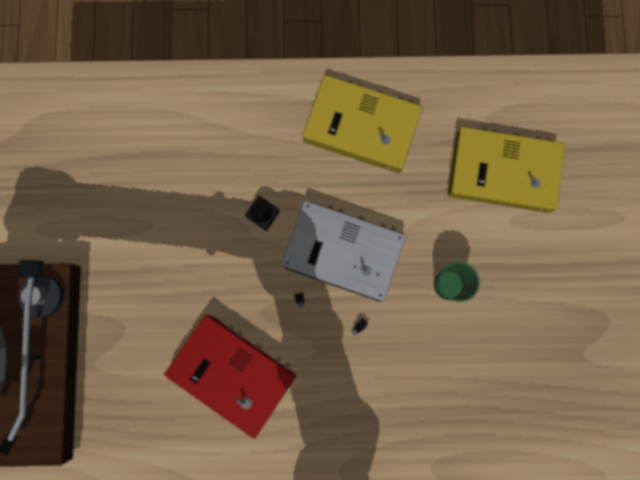

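Preamp-shaped candidates in the top view: silver (345,250), yellow (362,122), yellow (508,168) and red (230,376). The aluminium-coloured one is silver at (345,250), so I'll check that one in a close crop.

Run:
```python
import cv2,numpy as np
a=cv2.imread('pics/top0.png')[185:335,230:400]; b=cv2.imread('pics/scene0.png')[185:325,260:400]
f=lambda i:(255*(cv2.resize(i,(560,560*i.shape[0]//i.shape[1]),interpolation=cv2.INTER_CUBIC)/255.)**.6).astype('uint8')
cv2.imwrite('pics/ca.png',f(a)); cv2.imwrite('pics/cb.png',f(b))
```

```text
(no output)
```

View pics/ca.png

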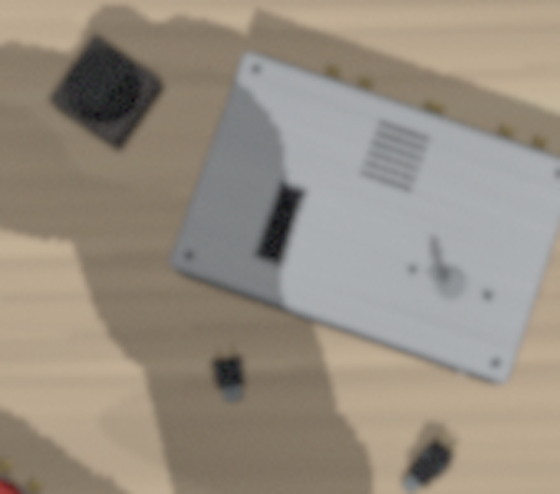

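View pics/cb.png

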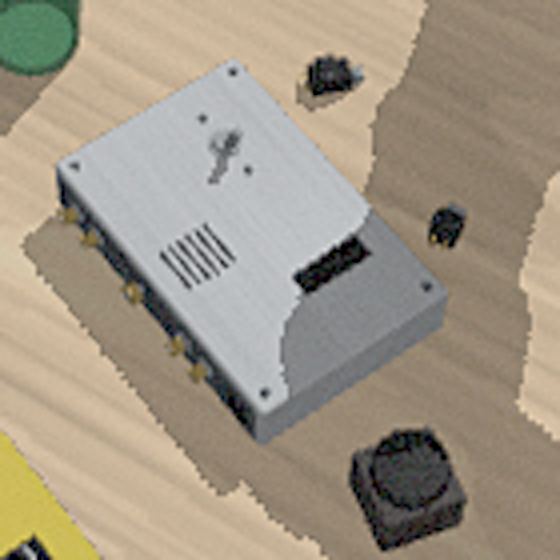

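```bash
cat >> h.py <<'E'
from scipy.spatial.transform import Rotation as R
def ray(c,u,v):
    d=np.array([(u-c['cx'])/c['fx'],-(v-c['cy'])/c['fy'],-1.])
    rot=np.array(c['rotation']); M=rot if rot.shape==(3,3) else R.from_euler('xyz',rot,degrees=True).as_matrix()
    return np.array(c['position']),M@d
def onz(c,u,v,z):
    p,d=ray(c,u,v); return p+d*(z-p[2])/d[2]
def proj(c,P):
    M=R.from_euler('xyz',c['rotation'],degrees=True).as_matrix(); q=M.T@(np.array(P)-c['position'])
    return np.array([c['cx']+c['fx']*q[0]/-q[2], c['cy']-c['fy']*q[1]/-q[2]])
def tri(c1,a,c2,b):
    p,d=ray(c1,*a);q,e=ray(c2,*b); d/=np.linalg.norm(d); e/=np.linalg.norm(e)
    s=np.linalg.lstsq(np.c_[d,-e],q-p,rcond=None)[0]; x,y=p+d*s[0],q+e*s[1]
    return (x+y)/2,np.linalg.norm(x-y)
E
python3 - <<'E'
from h import *
import pickle
ct=pickle.load(open('pics/top0.pkl','rb'));cs=pickle.load(open('pics/scene0.pkl','rb'))
A={'bl':(256,69),'fl':(189,255),'fr':(496,362),'br':(558,173),'wheel':(280,222)}
B={'bl':(264,393),'fl':(428,286),'fr':(233,71),'br':(75,165),'wheel':(333,264)}
P={}
for k in A:
    a=(230+A[k][0]*170/560,185+A[k][1]*170/560); b=(260+B[k][0]*.25,185+B[k][1]*.25)
    P[k],e=tri(ct,a,cs,b); print(k,np.round(P[k],4),'gap',round(e,4),'top@48',np.round(onz(ct,*a,.048)[:2],4),'sc',np.round(onz(cs,*b,.048)[:2],4))
T={k:onz(ct,230+A[k][0]*170/560,185+A[k][1]*170/560,.048) for k in A}
o=sum(T[k] for k in('bl','fl','fr','br'))/4
y=(T['bl']+T['fl']-T['br']-T['fr'])[:2]; x=(T['bl']+T['br']-T['fl']-T['fr'])[:2]
print('c',o,np.degrees(np.arctan2(-y[0],y[1])),np.degrees(np.arctan2(x[1],x[0])),np.linalg.norm(x)/2,np.linalg.norm(y)/2)
E
```

```text
bl [0.6359 0.0234 0.044 ] gap 0.0003 top@48 [0.6352 0.0232] sc [0.6377 0.0246]
fl [0.5305 0.0627 0.0448] gap 0.0014 top@48 [0.5304 0.0618] sc [0.5319 0.064 ]
fr [ 0.4681 -0.1072  0.045 ] gap 0.001 top@48 [ 0.4682 -0.1074] sc [ 0.4698 -0.1055]
br [ 0.5734 -0.1456  0.0451] gap 0.0003 top@48 [ 0.5731 -0.1453] sc [ 0.5749 -0.1442]
wheel [0.548  0.0116 0.0456] gap 0.0015 top@48 [0.5481 0.0109] sc [0.549  0.0129]
c [ 0.55171828 -0.04192752  0.048     ] -20.217030335029083 -20.047611981684852 0.11162753286078253 0.17993299249842054
```

```bash
cat >> h.py <<'E'
C=np.array([.5518,-.0415,0.]); YAW=-20.1
MP=R.from_euler('z',YAW,degrees=True).as_matrix()
def loc(p): return MP.T@(np.array(p)-C)
def wor(l): return C+MP@np.array(l)
def delta(tl,yaw=YAW):
    o=env.get_obs(); M=R.from_euler('xyz',o['tool_rot'],degrees=True)
    T=R.from_euler('xyz',[180,0,yaw],degrees=True)
    print('t',o['time_s'],'local mm',np.round(1e3*loc(o['tool_pos']),1),'rot',np.round(o['tool_rot'],2),'F',np.round(MP.T@o['force'],1),'w',round(o['grip_width'],4))
    print('shift',np.round(M.inv().apply(wor(tl)-o['tool_pos']),4),'turn',np.round((M.inv()*T).as_rotvec(),4))
def st():
    o=env.get_obs(); print('t',round(o['time_s'],2),'local mm',np.round(1e3*loc(o['tool_pos']),2),'rot',np.round(o['tool_rot'],2),'F',np.round(MP.T@o['force'],2),'w',round(o['grip_width'],4))
E
python3 - <<'E'
from h import *
import pickle
delta([-.022,.048,.12])
ct=pickle.load(open('pics/top0.pkl','rb'));cs=pickle.load(open('pics/scene0.pkl','rb'))
for n,l in (('base',[-.022,-.052,.048]),('tip',[-.022,-.0393,.0755]),('tip other',[-.022,-.0647,.0755]),('wheel',[-.022,.048,.057])):
    a=proj(ct,wor(l)); b=proj(cs,wor(l)); print(n,(a-[230,185])*560/170,(b-[260,185])*4)
E
```

```text
t 0.1 local mm [-542.8  498.7  189.1] rot [1.7999e+02 1.0000e-01 7.0820e+01] F [-0.5 -0.3  0. ] w 0.0873
shift [-0.4589  0.5135  0.0699] turn [1.4000e-03 1.3000e-03 1.5868e+00]
base [449.32234598 281.35030519] [224.53119667 140.0630152 ]
tip [430.64718854 269.31678565] [238.35177894 127.75922742]
tip other [475.05720984 284.63850004] [211.56116991  97.82094453]
wheel [279.28020786 220.87125216] [332.40680484 252.30497523]
```

The silver preamp has a grey top, a wheel slot at crop (280,222), a toggle bushing at crop (450,282), and sockets at the back. The bushing and wheel match the description in both views. The pose is centre ≈ (0.552, -0.042), yaw ≈ -20.1°. Moving now.

Request:
{"op": "send_rows", "data": {"steps": [[[-0.018,0.02,0.0],[0,0,0.065],0.0],[[-0.037,0.041,0.0],[0,0,0.13],0.0],[[-0.056,0.062,0.0],[0,0,0.2],0.0],[[-0.075,0.083,0.0],[0,0,0.26],0.0],[[-0.093,0.104,0.0],[0,0,0.32],0.0]], "grip_force": 20}}

```text
time_s: 0.52
tool_pos: [0.2816, 0.4902, 0.1895]
tool_rot: [180.0, 0.1, 52.3]
force: [0.5, -0.4, -0.8]
grip_width: 0.0617
```

```bash
python3 -c "
from h import *
delta([-.022,.048,.12])"
```

```text
t 0.5167 local mm [-436.5  406.5  189.5] rot [1.7999e+02 6.0000e-02 5.2320e+01] F [ 0.6 -0.2 -0.8] w 0.0617
shift [-0.2165  0.5034  0.0698] turn [8.000e-04 7.000e-04 1.264e+00]
```

Request:
{"op": "send_rows", "data": {"steps": [[[-0.011,0.026,0.0],[0,0,0.065],0.0],[[-0.022,0.052,0.0],[0,0,0.13],0.0],[[-0.033,0.078,0.0],[0,0,0.2],0.0],[[-0.045,0.104,0.0],[0,0,0.26],0.0],[[-0.056,0.13,0.0],[0,0,0.32],0.0]]}}

```text
time_s: 0.93
tool_pos: [0.3505, 0.3667, 0.1897]
tool_rot: [180.0, 0.0, 34.0]
force: [-0.1, -0.2, -0.0]
grip_width: 0.0278
```

```bash
python3 -c "
from h import *
delta([-.022,.048,.12])"
```

```text
t 0.9333 local mm [-329.3  314.1  189.7] rot [1.7999e+02 4.0000e-02 3.3980e+01] F [-0.  -0.2 -0. ] w 0.0278
shift [-0.0352  0.405   0.0698] turn [4.000e-04 6.000e-04 9.438e-01]
```

Request:
{"op": "send_rows", "data": {"steps": [[[-0.003,0.027,0.004],[0,0,0.065],0.0],[[-0.005,0.055,0.008],[0,0,0.13],0.0],[[-0.008,0.082,0.012],[0,0,0.2],0.0],[[-0.01,0.109,0.016],[0,0,0.26],0.0],[[-0.012,0.136,0.02],[0,0,0.32],0.0]]}}

```text
time_s: 1.35
tool_pos: [0.4169, 0.2476, 0.1696]
tool_rot: [-180.0, 0.0, 15.6]
force: [0.7, 0.7, 1.0]
grip_width: 0.0018
```

```bash
python3 -c "
from h import *
delta([-.022,.048,.12])"
```

```text
t 1.35 local mm [-226.   225.1  169.6] rot [-1.800e+02  2.000e-02  1.564e+01] F [0.4 0.9 1. ] w 0.0018
shift [0.0622 0.263  0.0496] turn [1.000e-04 4.000e-04 6.238e-01]
```

Request:
{"op": "send_rows", "data": {"steps": [[[0.006,0.026,0.004],[0,0,0.063],0.0],[[0.012,0.053,0.008],[0,0,0.126],0.0],[[0.019,0.079,0.012],[0,0,0.19],0.0],[[0.025,0.105,0.016],[0,0,0.25],0.0],[[0.031,0.131,0.02],[0,0,0.313],0.0]]}}

```text
time_s: 1.77
tool_pos: [0.4824, 0.1301, 0.1496]
tool_rot: [-180.0, 0.0, -2.3]
force: [1.0, 0.2, 0.3]
grip_width: 0.0001
```

```bash
python3 -c "
from h import *
delta([-.022,.048,.12])"
```

```text
t 1.7667 local mm [-124.2  137.3  149.6] rot [-1.80e+02  2.00e-02 -2.29e+00] F [0.9 0.6 0.3] w 0.0001
shift [0.07   0.1163 0.0296] turn [1.000e-04 4.000e-04 3.108e-01]
```

Request:
{"op": "send_rows", "data": {"steps": [[[0.016,0.023,0.006],[0,0,0.062],0.0],[[0.032,0.047,0.012],[0,0,0.124],0.0],[[0.048,0.07,0.018],[0,0,0.187],0.0],[[0.064,0.093,0.024],[0,0,0.25],0.0],[[0.07,0.116,0.03],[0,0,0.311],0.0]]}}

```text
time_s: 2.18
tool_pos: [0.5493, 0.0115, 0.1195]
tool_rot: [180.0, -0.1, -20.1]
force: [0.4, -0.1, -0.1]
grip_width: 0.0005
```

Run:
```python
from h import *
snap('scene','scene1.png');snap('top','top1.png')
delta([-.012,.048,.07])
a=cv2.imread('pics/top1.png')[185:335,230:430]; b=cv2.imread('pics/scene1.png')[165:325,240:440]
f=lambda i:(255*(cv2.resize(i,(600,600*i.shape[0]//i.shape[1]),interpolation=cv2.INTER_CUBIC)/255.)**.6).astype('uint8')
cv2.imwrite('pics/c1a.png',f(a)); cv2.imwrite('pics/c1b.png',f(b))
```

```text
t 2.2833 local mm [-20.7  44.3 118.8] rot [ 1.7978e+02  3.0000e-02 -2.0430e+01] F [-0.6 -0.3 -0.4] w 0.0002
shift [ 0.0087 -0.004   0.0488] turn [ 0.0039  0.0006 -0.0057]
```

View pics/c1b.png

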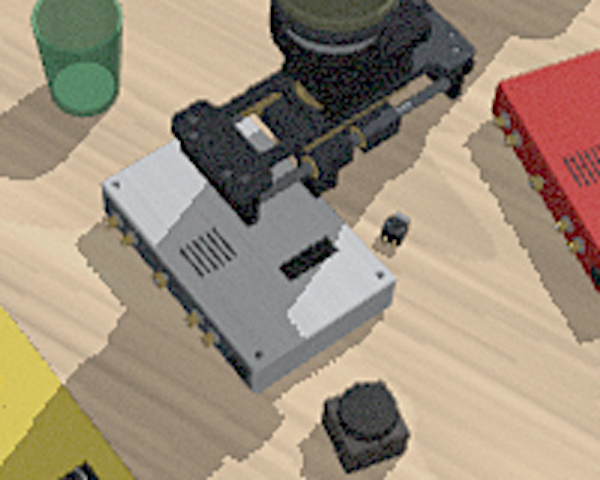

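View pics/c1a.png

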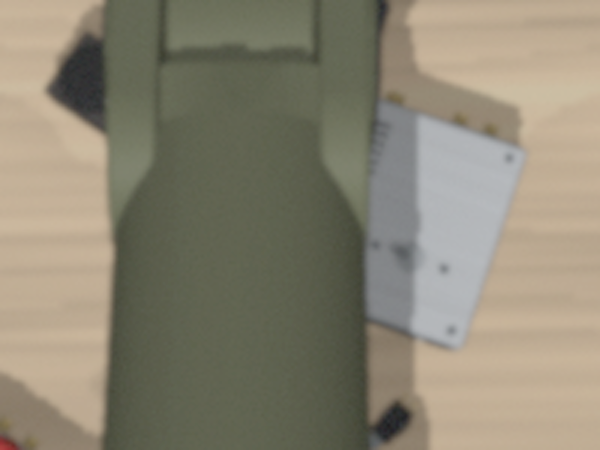

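Run:
```python
from h import *
import pickle
cs=pickle.load(open('pics/scene1.pkl','rb'))
p=np.array(env.get_obs()['tool_pos'])
for dz in (0,.02,.07,.1): print(dz,proj(cs,p+[0,0,dz]),(proj(cs,p+[0,0,dz])-[240,165])*3)
i=cv2.imread('pics/scene1.png')[100:340,200:520]
cv2.imwrite('pics/c1c.png',(255*(cv2.resize(i,None,fx=2.5,fy=2.5,interpolation=cv2.INTER_CUBIC)/255.)**.5).astype('uint8'))
```

```text
0 [343.00751146 232.05772505] [309.02253438 201.17317515]
0.02 [343.48792474 226.85169372] [310.46377421 185.55508116]
0.07 [344.75530346 213.11765762] [314.26591037 144.35297286]
0.1 [345.56490197 204.34438798] [316.69470591 118.03316395]
```

View pics/c1c.png

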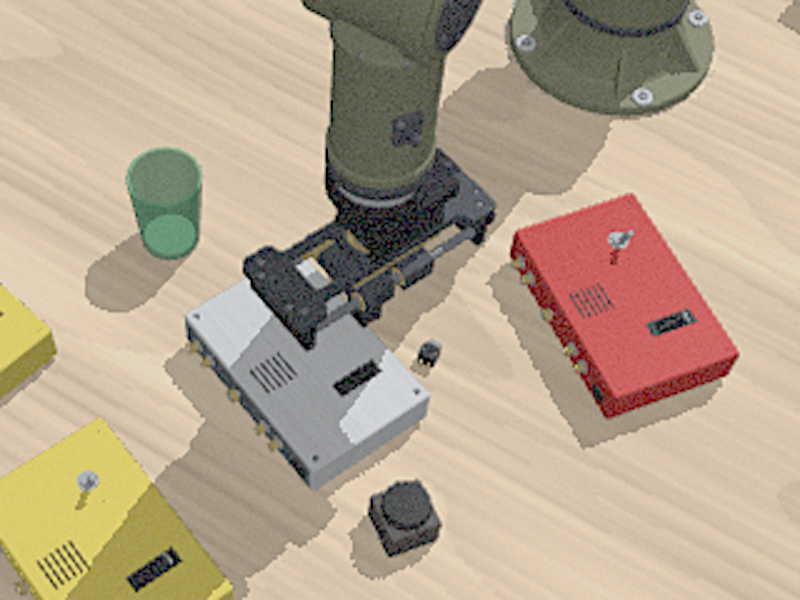

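Request:
{"op": "send_rows", "data": {"steps": [[[0.003,-0.001,0.012],[0.004,0,-0.003],0.0],[[0.006,-0.002,0.024],[0.004,0,-0.006],0.0],[[0.009,-0.003,0.036],[0.004,0,-0.006],0.0],[[0.011,-0.004,0.048],[0.004,0,-0.006],0.0],[[0.011,-0.004,0.052],[0.004,0,-0.006],0.0]]}}

```text
time_s: 2.7
tool_pos: [0.5581, 0.014, 0.0651]
tool_rot: [-179.9, 0.2, -19.5]
force: [-1.0, -0.4, -0.6]
grip_width: 0.0005
```

```bash
python3 -c "
from h import *
delta([-.010,.048,.06])"
```

```text
t 2.7 local mm [-13.1  54.3  65.1] rot [-179.88    0.19  -19.48] F [-0.8 -0.7 -0.6] w 0.0005
shift [0.0031 0.0064 0.0051] turn [-0.0021  0.0034  0.0108]
```

Request:
{"op": "send_rows", "data": {"steps": [[[0,0.003,0],[0,0,0],0.0],[[0,0.005,0],[0,0,0],0.0],[[0,0.005,0],[0,0,0],0.0],[[0,0.005,0],[0,0,0],0.0],[[0,0.005,0],[0,0,0],0.0]]}}

```text
time_s: 3.12
tool_pos: [0.5584, 0.0083, 0.0688]
tool_rot: [-179.7, -0.1, -19.6]
force: [0.5, -0.1, -0.5]
grip_width: 0.0006
```

```bash
python3 -c "
from h import *
delta([-.010,.048,.06])"
```

```text
t 3.1167 local mm [-10.9  49.   68.8] rot [-1.7971e+02 -7.0000e-02 -1.9600e+01] F [ 0.5  0.  -0.5] w 0.0006
shift [0.0009 0.0011 0.0088] turn [-0.005  -0.0011  0.0087]
```

Request:
{"op": "send_rows", "data": {"steps": [[[0,0.001,0],[0,0,0],0.0],[[0,0.001,0],[0,0,0],0.0],[[0,0.001,0],[0,0,0],0.0],[[0,0.001,0],[0,0,0],0.0],[[0,0.001,0],[0,0,0],0.0]]}}

```text
time_s: 3.53
tool_pos: [0.5576, 0.0073, 0.0681]
tool_rot: [-179.8, -0.0, -19.6]
force: [-0.2, -0.1, -0.2]
grip_width: 0.0006
```

```bash
python3 -c "
from h import *
delta([-.010,.048,.06])"
```

```text
t 3.5333 local mm [-11.3  47.9  68.1] rot [-179.76   -0.    -19.59] F [-0.1 -0.1 -0.2] w 0.0006
shift [ 0.0013 -0.0001  0.0081] turn [-0.0041 -0.      0.0089]
```

Request:
{"op": "send_rows", "data": {"steps": [[[0,0,0.002],[-0.004,0,0.008],0.0],[[0,0,0.004],[-0.004,0,0.008],0.0],[[0,0,0.006],[-0.004,0,0.008],0.0],[[0,0,0.008],[-0.004,0,0.008],0.0],[[0,0,0.009],[-0.004,0,0.008],0.0]]}}

```text
time_s: 3.95
tool_pos: [0.5573, 0.0073, 0.0585]
tool_rot: [180.0, 0.0, -20.0]
force: [0.5, 1.1, 0.8]
grip_width: 0.0006
```

Request:
{"op": "send_rows", "data": {"steps": [[[0,0,0.001],[0,0,0],0.0],[[0,0,0.001],[0,0,0],0.0],[[0,0,0.001],[0,0,0],0.0],[[0,0,0.001],[0,0,0],0.0],[[0,0,0.001],[0,0,0],0.0]]}}

```text
time_s: 4.37
tool_pos: [0.5577, 0.0074, 0.0582]
tool_rot: [-180.0, -0.0, -20.0]
force: [-0.6, 0.7, 0.5]
grip_width: 0.0005
```

```bash
python3 -c "
from h import *
delta([-.010,.048,.057])"
```

```text
t 4.3667 local mm [-11.2  47.9  58.2] rot [-1.7999e+02 -1.0000e-02 -2.0050e+01] F [-0.8  0.4  0.5] w 0.0005
shift [ 0.0012 -0.0001  0.0012] turn [-0.0002 -0.0002  0.0009]
```

Request:
{"op": "send_rows", "data": {"steps": [[[0,0,0.0005],[0,0,0],0.0],[[0,0,0.001],[0,0,0],0.0],[[0,0,0.0015],[0,0,0],0.0],[[0,0,0.002],[0,0,0],0.0],[[0,0,0.002],[0,0,0],0.0]]}}

```text
time_s: 4.78
tool_pos: [0.5575, 0.0073, 0.0559]
tool_rot: [180.0, 0.0, -20.1]
force: [1.2, 0.7, -0.2]
grip_width: 0.0002
```

```bash
python3 -c "
from h import *
st()"
```

```text
t 4.78 local mm [-11.44  47.81  55.9 ] rot [ 1.800e+02  1.000e-02 -2.005e+01] F [ 0.9   1.09 -0.17] w 0.0002
```

Request:
{"op": "send_rows", "data": {"steps": [[[0,0,0.0005],[0,0,0],0.0],[[0,0,0.001],[0,0,0],0.0],[[0,0,0.001],[0,0,0],0.0],[[0,0,0.001],[0,0,0],0.0],[[0,0,0.001],[0,0,0],0.0]]}}

```text
time_s: 5.2
tool_pos: [0.5576, 0.0073, 0.055]
tool_rot: [-180.0, -0.0, -20.1]
force: [0.2, 0.3, 0.1]
grip_width: 0.0003
```

```bash
python3 -c "
from h import *
st()"
```

```text
t 5.2 local mm [-11.33  47.87  55.04] rot [-180.     -0.    -20.05] F [0.09 0.32 0.07] w 0.0003
```

Run:
```python
from h import *
cs=snap('scene','scene2.png')
p=np.array(env.get_obs()['tool_pos']); a=proj(cs,p);print((a-[280,180])*6, (proj(cs,wor([-.022,.048,.057]))-[280,180])*6)
i=cv2.imread('pics/scene2.png')[180:280,280:410]
cv2.imwrite('pics/c2.png',(255*(cv2.resize(i,None,fx=6,fy=6,interpolation=cv2.INTER_CUBIC)/255.)**.45).astype('uint8'))
```

```text
[355.2069018  425.66339916] [378.61020727 408.45746285]
```

View pics/c2.png

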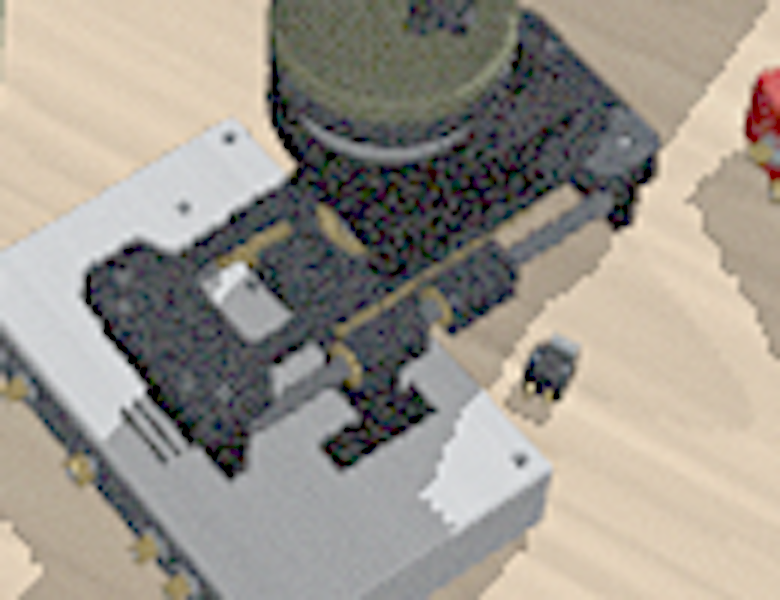

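Request:
{"op": "send_rows", "data": {"steps": [[[0,0,-0.002],[0,0,0],0.0],[[0,0,-0.004],[0,0,0],0.0],[[-0.003,0,-0.004],[0,0,0],0.0],[[-0.006,0,-0.004],[0,0,0],0.0],[[-0.006,0,-0.004],[0,0,0],0.0]]}}

```text
time_s: 5.67
tool_pos: [0.5513, 0.0098, 0.059]
tool_rot: [-180.0, 0.0, -20.0]
force: [0.2, 0.5, -0.2]
grip_width: 0.0008
```

Request:
{"op": "send_rows", "data": {"steps": [[[0,0,0.0005],[0,0,0],0.0],[[0,0,0.001],[0,0,0],0.0],[[0,0,0.0015],[0,0,0],0.0],[[0,0,0.002],[0,0,0],0.0],[[0,0,0.002],[0,0,0],0.0]]}}

```text
time_s: 6.08
tool_pos: [0.5519, 0.0093, 0.0569]
tool_rot: [180.0, 0.0, -20.1]
force: [-0.9, -0.7, -0.4]
grip_width: 0.0004
```

```bash
python3 -c "
from h import *
st()"
```

```text
t 6.08 local mm [-17.37  47.77  56.86] rot [ 1.7999e+02  1.0000e-02 -2.0050e+01] F [-0.59 -0.99 -0.37] w 0.0004
```

Request:
{"op": "send_rows", "data": {"steps": [[[0,0,0.0005],[0,0,0],0.0],[[0,0,0.001],[0,0,0],0.0],[[0,0,0.001],[0,0,0],0.0],[[0,0,0.001],[0,0,0],0.0],[[0,0,0.001],[0,0,0],0.0]]}}

```text
time_s: 6.5
tool_pos: [0.552, 0.0094, 0.056]
tool_rot: [-180.0, -0.0, -20.1]
force: [-0.7, 0.4, 0.2]
grip_width: 0.0006
```

```bash
python3 -c "
from h import *
st()"
```

```text
t 6.5 local mm [-17.32  47.84  56.03] rot [-180.     -0.    -20.05] F [-0.83  0.17  0.22] w 0.0006
```

Request:
{"op": "send_rows", "data": {"steps": [[[0,0,0.0005],[0,0,0],0.0],[[0,0,0.001],[0,0,0],0.0],[[0,0,0.001],[0,0,0],0.0],[[0,0,0.001],[0,0,0],0.0],[[0,0,0.001],[0,0,0],0.0]]}}

```text
time_s: 6.92
tool_pos: [0.552, 0.0094, 0.055]
tool_rot: [-180.0, -0.0, -20.1]
force: [0.1, -0.1, 0.3]
grip_width: 0.0004
```

```bash
python3 -c "
from h import *
st()"
```

```text
t 6.92 local mm [-17.35  47.89  55.04] rot [-179.99   -0.    -20.05] F [ 0.12 -0.08  0.34] w 0.0004
```

Request:
{"op": "send_rows", "data": {"steps": [[[0,0,0.0005],[0,0,0],0.0],[[0,0,0.001],[0,0,0],0.0],[[0,0,0.001],[0,0,0],0.0],[[0,0,0.001],[0,0,0],0.0],[[0,0,0.001],[0,0,0],0.0]]}}

```text
time_s: 7.33
tool_pos: [0.552, 0.0094, 0.054]
tool_rot: [-180.0, -0.0, -20.1]
force: [0.1, -0.9, -0.6]
grip_width: 0.0005
```

Run:
```python
from h import *
st()
cs=snap('scene','scene3.png')
i=cv2.imread('pics/scene3.png')[180:280,280:410]
cv2.imwrite('pics/c3.png',(255*(cv2.resize(i,None,fx=6,fy=6,interpolation=cv2.INTER_CUBIC)/255.)**.45).astype('uint8'))
```

```text
t 7.33 local mm [-17.33  47.82  54.03] rot [-180.     -0.    -20.06] F [ 0.42 -0.78 -0.56] w 0.0005
```

View pics/c3.png

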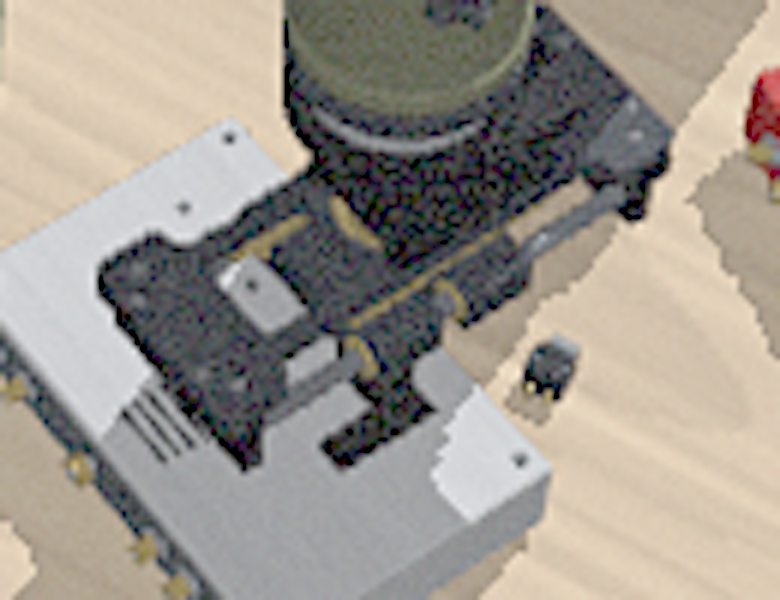

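Request:
{"op": "send_rows", "data": {"steps": [[[0,0,0.0005],[0,0,0],0.0],[[0,0,0.001],[0,0,0],0.0],[[0,0,0.001],[0,0,0],0.0],[[0,0,0.001],[0,0,0],0.0],[[0,0,0.001],[0,0,0],0.0]]}}

```text
time_s: 7.8
tool_pos: [0.552, 0.0094, 0.0531]
tool_rot: [-180.0, -0.0, -20.1]
force: [0.0, -0.9, 0.1]
grip_width: 0.0002
```

```bash
python3 -c "
from h import *
st()"
```

```text
t 7.8 local mm [-17.34  47.86  53.05] rot [-180.     -0.    -20.05] F [ 0.34 -0.86  0.05] w 0.0002
```

Run:
```python
from h import *
cs=snap('scene','scene4.png')
x0,y0,S=310,205,10
i=cv2.imread('pics/scene4.png')[y0:y0+60,x0:x0+75]
im=(255*(cv2.resize(i,None,fx=S,fy=S,interpolation=cv2.INTER_NEAREST)/255.)**.4).astype('uint8')
t=loc(env.get_obs()['tool_pos'])
q=lambda l:tuple(int(v) for v in ((proj(cs,wor(l))-[x0,y0]+.5)*S))
def box(c,hx,hy,z0,z1,col):
    cor=[(-1,-1),(1,-1),(1,1),(-1,1)]
    for z in (z0,z1):
        cv2.polylines(im,[np.array([q([c[0]+a*hx,c[1]+b*hy,z]) for a,b in cor])],True,col,1)
box(t,.015,.0095,t[2],t[2]+.02,(0,255,255))
box([-.022,.048],.0167,.005,.048,.057,(0,0,255))
cv2.imwrite('pics/c4.png',im)
```

```text
(no output)
```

View pics/c4.png

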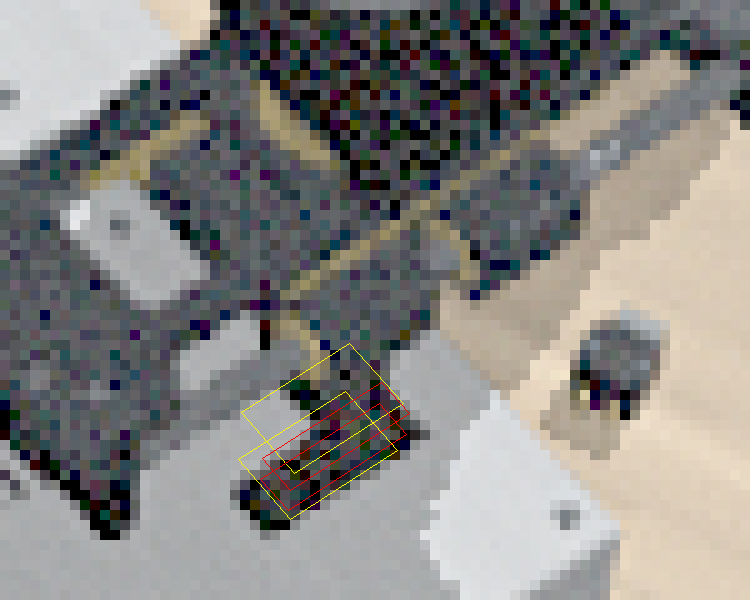

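Request:
{"op": "send_rows", "data": {"steps": [[[0,0,0.0005],[0,0,0],0.0],[[0,0,0.001],[0,0,0],0.0],[[0,0,0.001],[0,0,0],0.0],[[0,0,0.001],[0,0,0],0.0],[[0,0,0.001],[0,0,0],0.0]]}}

```text
time_s: 8.27
tool_pos: [0.552, 0.0094, 0.052]
tool_rot: [-180.0, -0.0, -20.1]
force: [-0.4, -0.9, -0.8]
grip_width: 0.0007
```

```bash
python3 -c "
from h import *
st()"
```

```text
t 8.27 local mm [-17.34  47.86  52.03] rot [-180.     -0.    -20.05] F [-0.12 -0.97 -0.85] w 0.0007
```

Request:
{"op": "send_rows", "data": {"steps": [[[0,0,0.0005],[0,0,0],0.0],[[0,0,0.001],[0,0,0],0.0],[[0,0,0.001],[0,0,0],0.0],[[0,0,0.001],[0,0,0],0.0],[[0,0,0.001],[0,0,0],0.0]]}}

```text
time_s: 8.68
tool_pos: [0.552, 0.0094, 0.051]
tool_rot: [-180.0, -0.0, -20.1]
force: [-0.8, 0.5, 0.4]
grip_width: 0.0003
```

```bash
python3 -c "
from h import *
st()"
```

```text
t 8.68 local mm [-17.32  47.86  51.04] rot [-180.     -0.    -20.05] F [-0.88  0.18  0.39] w 0.0003
```

Request:
{"op": "send_rows", "data": {"steps": [[[0,0,0.0005],[0,0,0],0.0],[[0,0,0.001],[0,0,0],0.0],[[0,0,0.001],[0,0,0],0.0],[[0,0,0.001],[0,0,0],0.0],[[0,0,0.001],[0,0,0],0.0]]}}

```text
time_s: 9.1
tool_pos: [0.552, 0.0094, 0.05]
tool_rot: [-180.0, -0.0, -20.1]
force: [0.5, 0.7, 1.1]
grip_width: 0.0006
```

Run:
```python
from h import *
st()
cs=snap('scene','scene5.png')
x0,y0,S=310,205,10
i=cv2.imread('pics/scene5.png')[y0:y0+60,x0:x0+75]
im=(255*(cv2.resize(i,None,fx=S,fy=S,interpolation=cv2.INTER_NEAREST)/255.)**.4).astype('uint8')
cv2.imwrite('pics/c5.png',im)
```

```text
t 9.1 local mm [-17.32  47.87  50.04] rot [-180.     -0.    -20.05] F [0.25 0.85 1.09] w 0.0006
```

View pics/c5.png

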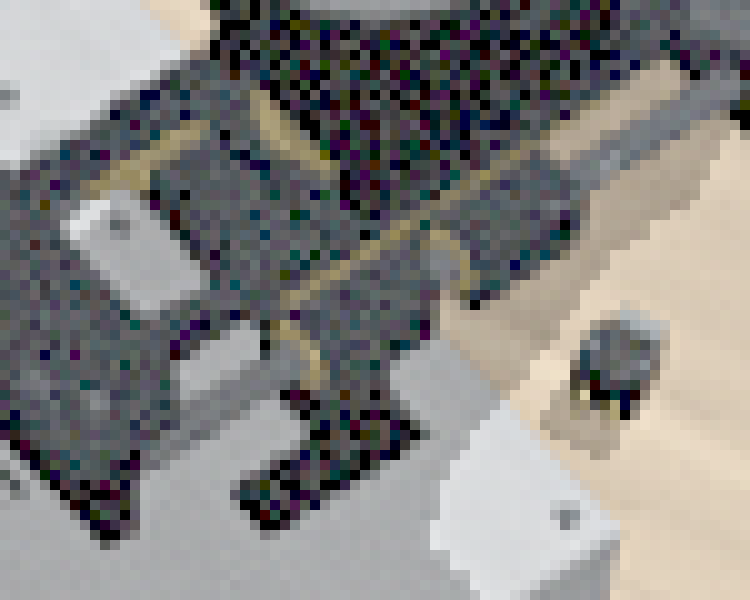

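Request:
{"op": "send_rows", "data": {"steps": [[[0,0,0.0005],[0,0,0],0.0],[[0,0,0.001],[0,0,0],0.0],[[0,0,0.001],[0,0,0],0.0],[[0,0,0.001],[0,0,0],0.0],[[0,0,0.001],[0,0,0],0.0]]}}

```text
time_s: 9.57
tool_pos: [0.5519, 0.0094, 0.049]
tool_rot: [-180.0, 0.0, -20.1]
force: [0.3, 0.7, 0.6]
grip_width: 0.0002
```

```bash
python3 -c "
from h import *
st()"
```

```text
t 9.57 local mm [-17.36  47.87  49.03] rot [-180.      0.    -20.05] F [0.09 0.73 0.58] w 0.0002
```

Request:
{"op": "send_rows", "data": {"steps": [[[0,0,0.0005],[0,0,0],0.0],[[0,0,0.001],[0,0,0],0.0],[[0,0,0.001],[0,0,0],0.0],[[0,0,0.001],[0,0,0],0.0],[[0,0,0.001],[0,0,0],0.0]]}}

```text
time_s: 9.98
tool_pos: [0.552, 0.0094, 0.048]
tool_rot: [-180.0, -0.0, -20.1]
force: [-0.5, -0.2, -0.1]
grip_width: 0.0004
```

```bash
python3 -c "
from h import *
st()"
```

```text
t 9.98 local mm [-17.31  47.86  48.05] rot [-180.     -0.    -20.05] F [-0.41 -0.39 -0.05] w 0.0004
```

Request:
{"op": "send_rows", "data": {"steps": [[[0,0,-0.006],[0,0,0],0.0],[[0,0,-0.012],[0,0,0],0.0],[[0,-0.01,-0.015],[0,0,0],0.0],[[0,-0.02,-0.015],[0,0,0],0.0],[[0,-0.028,-0.015],[0,0,0],0.0]]}}

```text
time_s: 10.4
tool_pos: [0.5625, 0.0378, 0.0636]
tool_rot: [-179.9, -0.0, -20.0]
force: [0.1, 0.6, -0.0]
grip_width: 0.0002
```

Request:
{"op": "send_rows", "data": {"steps": [[[0,0,0],[0,0,0],0.0],[[0,0,0],[0,0,0],0.0],[[0,0,0],[0,0,0],0.0],[[0,0,0],[0,0,0],0.0],[[0,0,0],[0,0,0],0.0]]}}

```text
time_s: 10.82
tool_pos: [0.5614, 0.0351, 0.0629]
tool_rot: [180.0, 0.0, -20.1]
force: [-0.0, 0.0, 0.3]
grip_width: 0.0007
```

```bash
cat >> h.py <<'E'
def over(fn,x0,y0,w,hh,S,boxes=(),cam='scene',g=.45):
    cs=snap(cam,fn); im=cs['pixels'][y0:y0+hh,x0:x0+w,::-1]
    im=(255*(cv2.resize(im,None,fx=S,fy=S,interpolation=cv2.INTER_NEAREST)/255.)**g).astype('uint8')
    q=lambda l:tuple(int(v) for v in ((proj(cs,wor(l))-[x0,y0]+.5)*S))
    for c,hx,hy,z0,z1,col in boxes:
        for z in (z0,z1):
            cv2.polylines(im,[np.array([q([c[0]+a*hx,c[1]+b*hy,z]) for a,b in [(-1,-1),(1,-1),(1,1),(-1,1)]])],True,col,1)
    cv2.imwrite('pics/z'+fn,im)
E
python3 - <<'E'
from h import *
st(); t=loc(env.get_obs()['tool_pos'])
over('scene6.png',300,195,80,60,10,[(t,.007,.0095,t[2],t[2]+.02,(0,255,255)),([-.022,.048],.0167,.005,.048,.057,(0,0,255))])
E
```

```text
t 10.82 local mm [-17.35  75.22  62.89] rot [ 1.7998e+02  1.0000e-02 -2.0100e+01] F [-0.05  0.03  0.26] w 0.0007
```

View pics/zscene6.png

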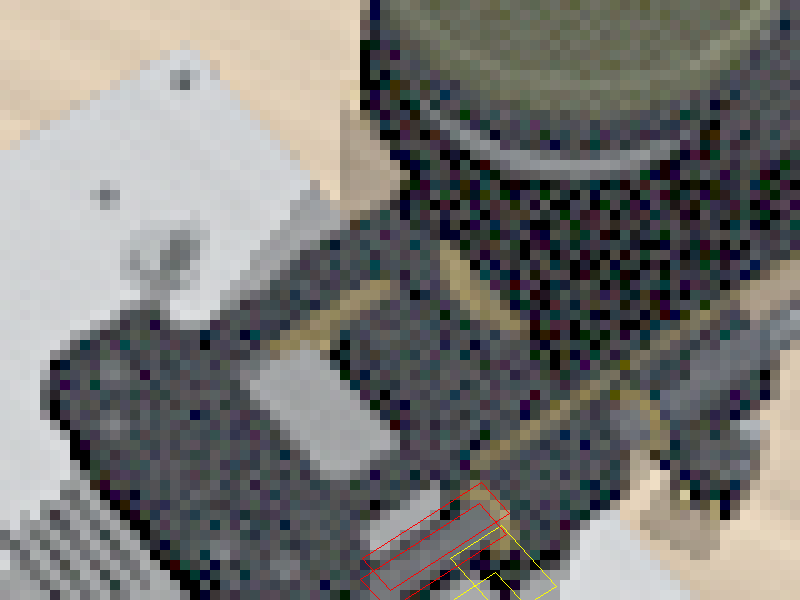

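Crop too high; shift it down.

Run:
```python
from h import *
t=loc(env.get_obs()['tool_pos'])
over('scene7.png',310,225,80,60,10,[(t,.007,.0095,t[2],t[2]+.02,(0,255,255))])
```

```text
(no output)
```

View pics/zscene7.png

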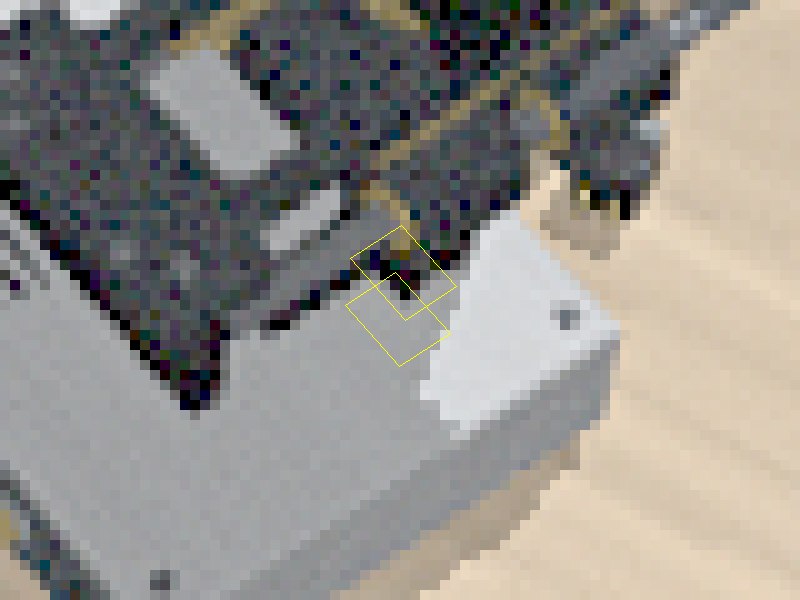

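Request:
{"op": "send_rows", "data": {"steps": [[[0,0,-0.004],[0,0,0],0.04],[[0,0,-0.008],[0,0,0],0.06],[[0,0,-0.01],[0,0,0],0.06],[[0,0,-0.01],[0,0,0],0.06],[[0,0,-0.01],[0,0,0],0.06]]}}

```text
time_s: 11.33
tool_pos: [0.5618, 0.0357, 0.0734]
tool_rot: [-180.0, -0.0, -20.1]
force: [1.0, -0.8, -0.2]
grip_width: 0.0258
```

Request:
{"op": "send_rows", "data": {"steps": [[[0,0,0],[0,0,0],0.06],[[0,0,0],[0,0,0],0.06],[[0,0,0],[0,0,0],0.06],[[0,0,0],[0,0,0],0.06],[[0,0,0],[0,0,0],0.06]]}}

```text
time_s: 11.75
tool_pos: [0.5615, 0.0357, 0.073]
tool_rot: [180.0, 0.0, -20.1]
force: [0.3, 0.7, -0.2]
grip_width: 0.057
```

Run:
```python
from h import *
st();t=loc(env.get_obs()['tool_pos']); w=env.get_obs()['grip_width']/2
B=[(t+[s*(w+.0075),0,0],.0075,.0095,t[2],t[2]+.0187,(0,255,255)) for s in(-1,1)]
over('scene8.png',290,205,100,75,8,B)
```

```text
t 11.75 local mm [-17.4   75.84  72.97] rot [180.     0.   -20.05] F [ 0.1   0.74 -0.15] w 0.057
```

View pics/zscene8.png

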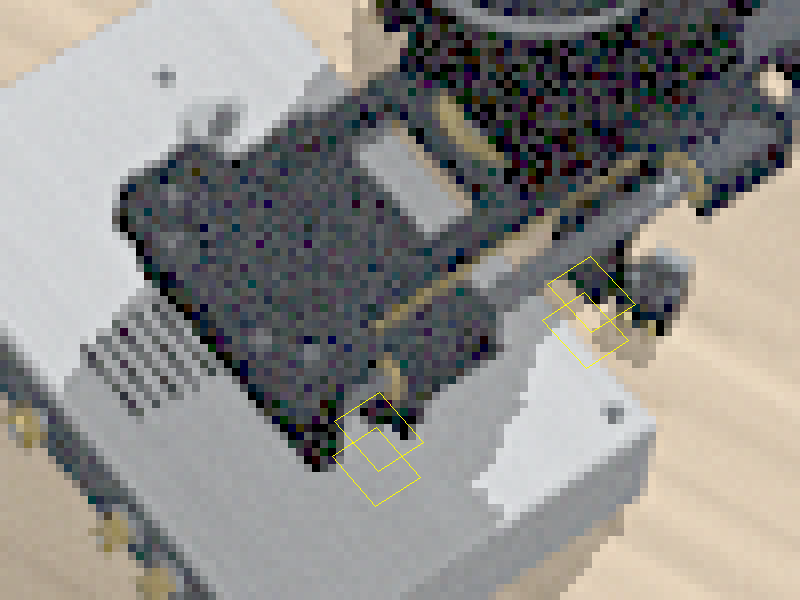

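Request:
{"op": "send_rows", "data": {"steps": [[[0,0.007,0],[0,0,0],0.0],[[-0.001,0.014,0],[0,0,0],0.0],[[-0.002,0.021,0.0],[0,0,0],0.0],[[-0.003,0.025,0.0],[0,0,0],0.0],[[-0.003,0.028,0.0],[0,0,0],0.0]]}}

```text
time_s: 12.22
tool_pos: [0.5486, 0.0093, 0.0731]
tool_rot: [-180.0, 0.0, -20.1]
force: [-0.7, 0.1, -0.8]
grip_width: 0.0341
```

Request:
{"op": "send_rows", "data": {"steps": [[[0,0,0.0],[0,0,0],0.0],[[0,0,0.007],[0,0,0],0.0],[[0,0,0.014],[0,0,0],0.0],[[0,0,0.02],[0,0,0],0.0],[[0,0,0.024],[0,0,0],0.0]]}}

```text
time_s: 12.63
tool_pos: [0.5484, 0.0107, 0.0476]
tool_rot: [180.0, 0.1, -20.0]
force: [-0.5, 0.2, 0.1]
grip_width: 0.0034
```

Request:
{"op": "send_rows", "data": {"steps": [[[0,0,0.0],[0,0,0],0.0],[[0,0,0.001],[0,0,0],0.0],[[0,0,0.002],[0,0,0],0.0],[[0,0,0.003],[0,0,0],0.0],[[0,0,0.003],[0,0,0],0.0]]}}

```text
time_s: 13.05
tool_pos: [0.5492, 0.0104, 0.0461]
tool_rot: [-180.0, -0.0, -20.1]
force: [0.3, 0.3, 0.1]
grip_width: 0.0008
```

Run:
```python
from h import *
st()
```

```text
t 13.05 local mm [-20.28  47.89  46.07] rot [-1.7999e+02 -1.0000e-02 -2.0050e+01] F [0.13 0.41 0.14] w 0.0008
```

Request:
{"op": "send_rows", "data": {"steps": [[[0,0,0.0005],[0,0,0],0.0],[[0,0,0.001],[0,0,0],0.0],[[0,0,0.0015],[0,0,0],0.0],[[0,0,0.002],[0,0,0],0.0],[[0,0,0.002],[0,0,0],0.0]]}}

```text
time_s: 13.47
tool_pos: [0.5491, 0.0105, 0.044]
tool_rot: [-180.0, 0.0, -20.1]
force: [0.1, 1.6, -0.3]
grip_width: 0.0006
```

Request:
{"op": "send_rows", "data": {"steps": [[[0,0,0.0005],[0,0,0],0.0],[[0,0,0.001],[0,0,0],0.0],[[0,0,0.0015],[0,0,0],0.0],[[0,0,0.002],[0,0,0],0.0],[[0,0,0.002],[0,0,0],0.0]]}}

```text
time_s: 13.88
tool_pos: [0.549, 0.0104, 0.0419]
tool_rot: [180.0, 0.0, -20.1]
force: [-0.4, 0.3, -0.2]
grip_width: -0.0
```

Request:
{"op": "send_rows", "data": {"steps": [[[0,0,0.0005],[0,0,0],0.0],[[0,0,0.001],[0,0,0],0.0],[[0,0,0.0015],[0,0,0],0.0],[[0,0,0.0015],[0,0,0],0.0],[[0,0,0.0015],[0,0,0],0.0]]}}

```text
time_s: 14.3
tool_pos: [0.5491, 0.0104, 0.0405]
tool_rot: [-180.0, 0.0, -20.1]
force: [0.3, 0.9, 0.1]
grip_width: 0.0005
```

Request:
{"op": "send_rows", "data": {"steps": [[[0,0,0.0005],[0,0,0],0.0],[[0,0,0.001],[0,0,0],0.0],[[0,0,0.001],[0,0,0],0.0],[[0,0,0.001],[0,0,0],0.0],[[0,0,0.001],[0,0,0],0.0]]}}

```text
time_s: 14.72
tool_pos: [0.5492, 0.0104, 0.0396]
tool_rot: [-180.0, -0.0, -20.0]
force: [-0.4, 0.3, -0.9]
grip_width: 0.0008
```

Request:
{"op": "send_rows", "data": {"steps": [[[0,0,0.0005],[0,0,0],0.0],[[0,0,0.001],[0,0,0],0.0],[[0,0,0.001],[0,0,0],0.0],[[0,0,0.001],[0,0,0],0.0],[[0,0,0.001],[0,0,0],0.0]]}}

```text
time_s: 15.13
tool_pos: [0.5491, 0.0104, 0.0385]
tool_rot: [-180.0, -0.0, -20.1]
force: [0.8, -1.0, 0.5]
grip_width: 0.0004
```

Run:
```python
from h import *
st();t=loc(env.get_obs()['tool_pos'])
over('scene9.png',310,205,75,60,10)
```

```text
t 15.13 local mm [-20.35  47.84  38.53] rot [-180.     -0.    -20.05] F [ 1.13 -0.66  0.5 ] w 0.0004
```

View pics/zscene9.png

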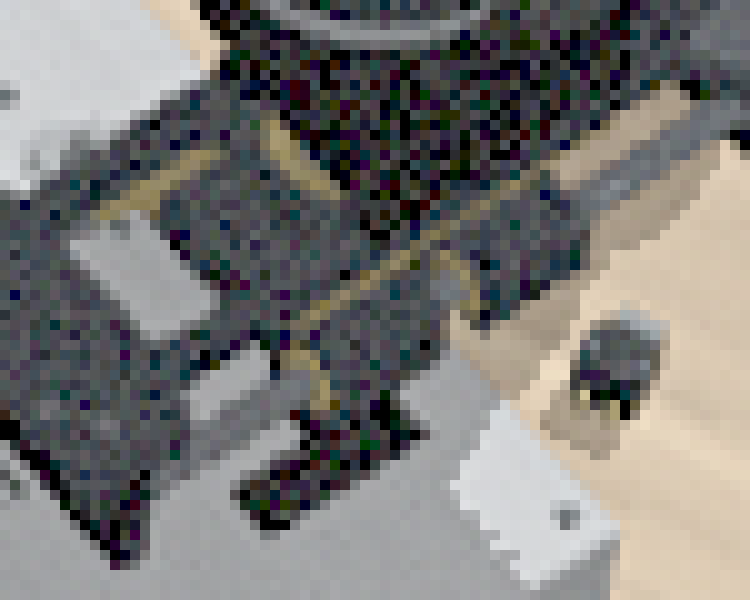

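Request:
{"op": "send_rows", "data": {"steps": [[[0,0,0.0005],[0,0,0],0.0],[[0,0,0.001],[0,0,0],0.0],[[0,0,0.001],[0,0,0],0.0],[[0,0,0.001],[0,0,0],0.0],[[0,0,0.001],[0,0,0],0.0]]}}

```text
time_s: 15.6
tool_pos: [0.5492, 0.0104, 0.0376]
tool_rot: [-180.0, -0.0, -20.1]
force: [0.9, -0.6, -0.1]
grip_width: 0.0004
```

Request:
{"op": "send_rows", "data": {"steps": [[[0,0,0.0005],[0,0,0],0.0],[[0,0,0.001],[0,0,0],0.0],[[0,0,0.001],[0,0,0],0.0],[[0,0,0.001],[0,0,0],0.0],[[0,0,0.001],[0,0,0],0.0]]}}

```text
time_s: 16.02
tool_pos: [0.5492, 0.0104, 0.0365]
tool_rot: [-180.0, -0.0, -20.1]
force: [0.1, -0.1, -1.1]
grip_width: 0.0007
```

Run:
```python
from h import *
import pickle
cs=pickle.load(open('pics/scene7.pkl','rb'))
p,d=ray(cs,350.0,254.5)
t=np.array([-.01735,.0752,.0629])
for z in np.arange(.05,.11,.005):
    q=p+d*(z-p[2])/d[2]; print(round(z,3),np.round(1e3*(loc(q)-t),1))
i=cs['pixels'][235:275,325:385,::-1]
cv2.imwrite('pics/c7.png',(255*(cv2.resize(i,None,fx=13,fy=13,interpolation=cv2.INTER_CUBIC)/255.)**.35).astype('uint8'))
```

```text
0.05 [ -9.6  -8.3 -12.9]
0.055 [-7.6 -6.2 -7.9]
0.06 [-5.5 -4.  -2.9]
0.065 [-3.4 -1.9  2.1]
0.07 [-1.4  0.2  7.1]
0.075 [ 0.7  2.3 12.1]
0.08 [ 2.8  4.4 17.1]
0.085 [ 4.8  6.6 22.1]
0.09 [ 6.9  8.7 27.1]
0.095 [ 9.  10.8 32.1]
0.1 [11.  12.9 37.1]
0.105 [13.1 15.  42.1]
```

View pics/c7.png

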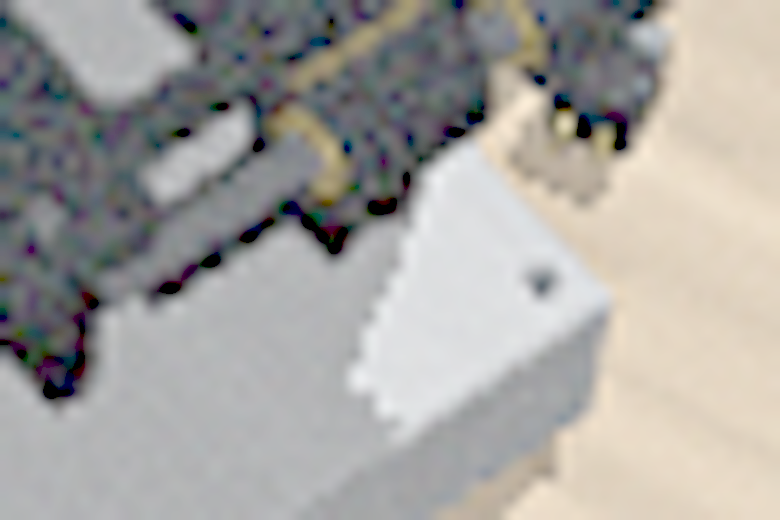

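Request:
{"op": "send_rows", "data": {"steps": [[[0,0,0.0005],[0,0,0],0.0],[[0,0,0.001],[0,0,0],0.0],[[0,0,0.0015],[0,0,0],0.0],[[0,0,0.002],[0,0,0],0.0],[[0,0,0.0025],[0,0,0],0.0]]}}

```text
time_s: 16.43
tool_pos: [0.5491, 0.0104, 0.034]
tool_rot: [-180.0, 0.0, -20.1]
force: [-1.0, 0.2, 0.6]
grip_width: 0.0004
```

Request:
{"op": "send_rows", "data": {"steps": [[[0,0,0.0005],[0,0,0],0.0],[[0,0,0.001],[0,0,0],0.0],[[0,0,0.0015],[0,0,0],0.0],[[0,0,0.002],[0,0,0],0.0],[[0,0,0.002],[0,0,0],0.0]]}}

```text
time_s: 16.85
tool_pos: [0.5491, 0.0105, 0.0319]
tool_rot: [-180.0, 0.0, -20.1]
force: [0.2, -0.7, 0.6]
grip_width: 0.0007
```

Request:
{"op": "send_rows", "data": {"steps": [[[0,0,0.0005],[0,0,0],0.0],[[0,0,0.001],[0,0,0],0.0],[[0,0,0.0015],[0,0,0],0.0],[[0,0,0.0015],[0,0,0],0.0],[[0,0,0.0015],[0,0,0],0.0]]}}

```text
time_s: 17.27
tool_pos: [0.5491, 0.0104, 0.0305]
tool_rot: [-180.0, 0.0, -20.1]
force: [0.1, 0.3, -0.1]
grip_width: 0.0005
```

Run:
```python
from h import *
st()
over('scene10.png',310,205,75,60,10)
```

```text
t 17.27 local mm [-20.34  47.82  30.5 ] rot [-180.      0.    -20.05] F [-0.01  0.37 -0.1 ] w 0.0005
```

View pics/zscene10.png

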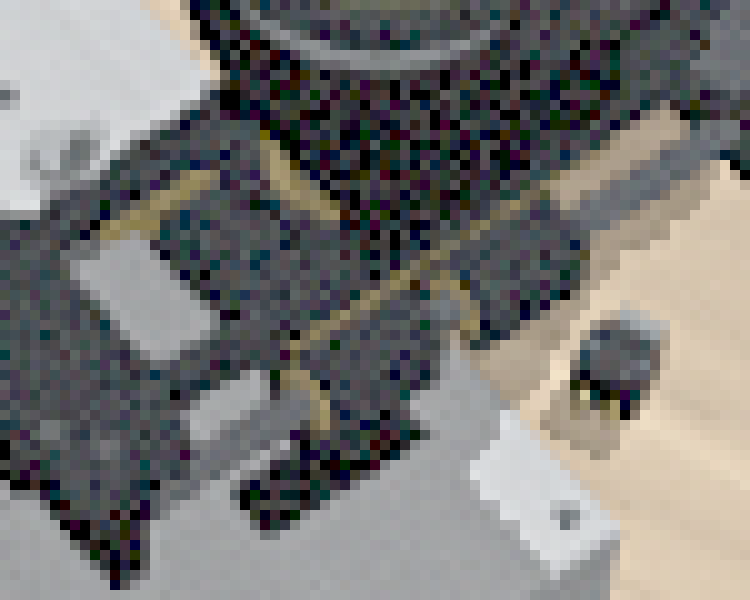

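Run:
```python
from h import *
import pickle
cs=pickle.load(open('pics/scene10.pkl','rb'))
t=np.array([-.02034,.0478,.0305])
over('scene11.png',290,180,100,75,8,[(t,.095,.0375,.1002,.1003,(0,255,255)),(t,.007,.0095,.0305,.0492,(0,255,0)),(t,.095,.0375,.125,.1251,(0,0,255))])
p,d=ray(cs,310+12,205+58)
for z in np.arange(.09,.16,.01):
    q=p+d*(z-p[2])/d[2]; print(round(z,3),np.round(1e3*(loc(q)-t),1))
```

```text
0.09 [70.2 17.5 59.5]
0.1 [73.7 22.  69.5]
0.11 [77.2 26.4 79.5]
0.12 [80.7 30.8 89.5]
0.13 [84.2 35.3 99.5]
0.14 [ 87.8  39.7 109.5]
0.15 [ 91.3  44.1 119.5]
0.16 [ 94.8  48.5 129.5]
```

View pics/zscene11.png

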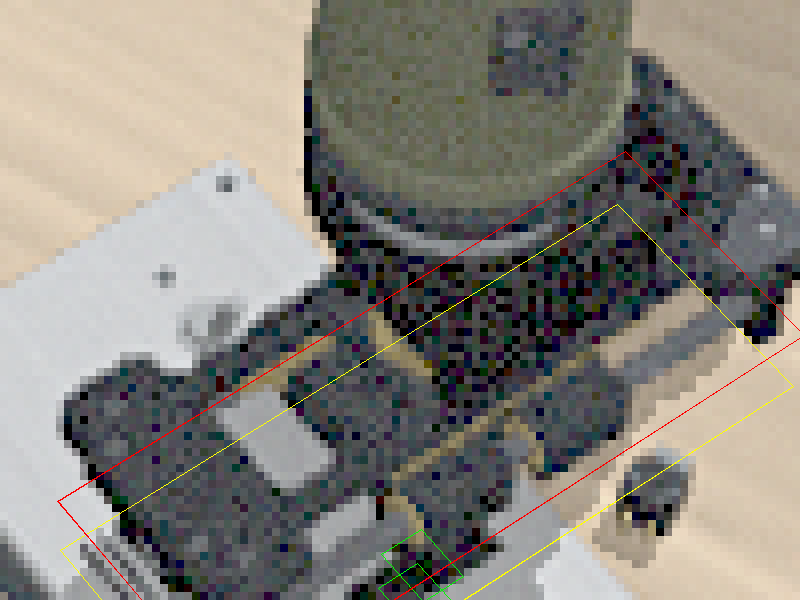

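Request:
{"op": "send_rows", "data": {"steps": [[[0,0,0.0005],[0,0,0],0.0],[[0,0,0.001],[0,0,0],0.0],[[0,0,0.0015],[0,0,0],0.0],[[0,0,0.0015],[0,0,0],0.0],[[0,0,0.0015],[0,0,0],0.0]]}}

```text
time_s: 17.78
tool_pos: [0.5491, 0.0104, 0.029]
tool_rot: [-180.0, 0.0, -20.1]
force: [0.2, -0.7, 1.0]
grip_width: 0.0007
```

Request:
{"op": "send_rows", "data": {"steps": [[[0,0,0.0005],[0,0,0],0.0],[[0,0,0.001],[0,0,0],0.0],[[0,0,0.0015],[0,0,0],0.0],[[0,0,0.0015],[0,0,0],0.0],[[0,0,0.0015],[0,0,0],0.0]]}}

```text
time_s: 18.2
tool_pos: [0.5491, 0.0104, 0.0275]
tool_rot: [180.0, 0.0, -20.1]
force: [0.1, -0.1, 0.0]
grip_width: 0.0007
```

Request:
{"op": "send_rows", "data": {"steps": [[[0,0,0.0005],[0,0,0],0.0],[[0,0,0.001],[0,0,0],0.0],[[0,0,0.0015],[0,0,0],0.0],[[0,0,0.0015],[0,0,0],0.0],[[0,0,0.0015],[0,0,0],0.0]]}}

```text
time_s: 18.62
tool_pos: [0.5491, 0.0104, 0.026]
tool_rot: [-180.0, -0.0, -20.1]
force: [0.3, 0.4, 0.4]
grip_width: 0.0003
```

Request:
{"op": "send_rows", "data": {"steps": [[[0,0,0.0005],[0,0,0],0.0],[[0,0,0.001],[0,0,0],0.0],[[0,0,0.0015],[0,0,0],0.0],[[0,0,0.0015],[0,0,0],0.0],[[0,0,0.0015],[0,0,0],0.0]]}}

```text
time_s: 19.03
tool_pos: [0.5494, 0.0104, 0.0249]
tool_rot: [-180.0, -0.0, -20.1]
force: [-0.7, -0.1, 3.0]
grip_width: 0.0005
```

Run:
```python
from h import *
st();print(np.round(env.get_obs()['effort'],2),np.round(env.get_obs()['qpos'],2))
over('scene12.png',300,205,80,60,10)
```

```text
t 19.03 local mm [-20.11  47.91  24.88] rot [-1.7998e+02 -2.0000e-02 -2.0060e+01] F [-0.62 -0.3   2.98] w 0.0005
[ -0.05 -35.61   4.13 -25.73  -0.11  -0.27   0.  ] [-30.74  15.73  30.61 109.15  -9.43  57.54 -16.04]
```

View pics/zscene12.png

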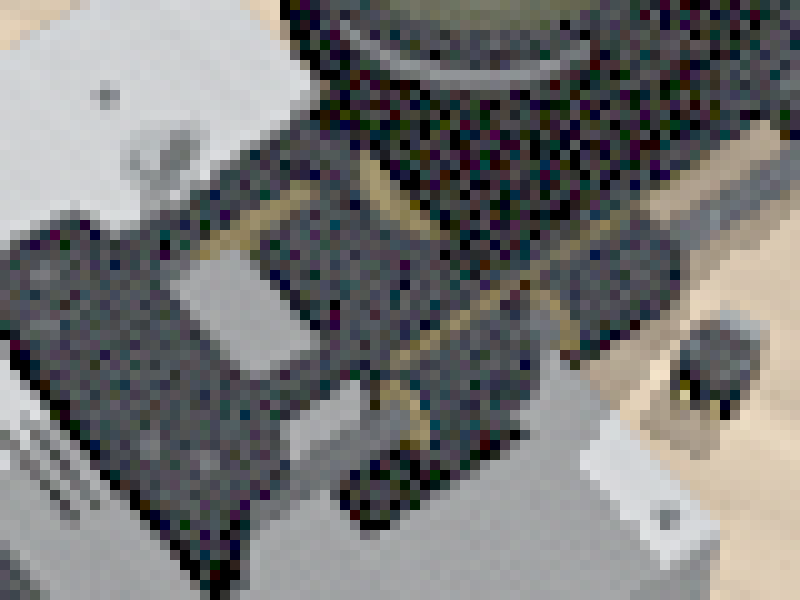

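Request:
{"op": "send_rows", "data": {"steps": [[[0,0,0.0005],[0,0,0],0.0],[[0,0,0.001],[0,0,0],0.0],[[0,0,0.001],[0,0,0],0.0],[[0,0,0.001],[0,0,0],0.0],[[0,0,0.001],[0,0,0],0.0]]}}

```text
time_s: 19.5
tool_pos: [0.5501, 0.0102, 0.0247]
tool_rot: [-180.0, -0.1, -20.1]
force: [-1.9, 0.0, 8.8]
grip_width: -0.0002
```

Run:
```python
from h import *
st()
```

```text
t 19.5 local mm [-19.36  47.96  24.73] rot [-1.7995e+02 -9.0000e-02 -2.0060e+01] F [-1.74 -0.63  8.81] w -0.0002
```

Request:
{"op": "send_rows", "data": {"steps": [[[-0.0025,0,0],[0,0,0],0.0],[[-0.005,0,0],[0,0,0],0.0],[[-0.0075,0,0],[0,0,0],0.0],[[-0.01,0,0],[0,0,0],0.0],[[-0.012,0,0],[0,0,0],0.0]]}}

```text
time_s: 19.92
tool_pos: [0.5384, 0.0144, 0.024]
tool_rot: [-180.0, -0.1, -20.1]
force: [-0.3, 0.2, 3.8]
grip_width: 0.0003
```

Run:
```python
from h import *
st()
```

```text
t 19.92 local mm [-31.81  47.93  23.99] rot [-1.7997e+02 -7.0000e-02 -2.0070e+01] F [-0.32  0.07  3.79] w 0.0003
```

Request:
{"op": "send_rows", "data": {"steps": [[[0,0,-0.004],[0,0,0],0.0],[[0.006,0,-0.004],[0,0,0],0.0],[[0.013,0,-0.004],[0,0,0],0.0],[[0.0175,0,-0.004],[0,0,0],0.0],[[0.0175,0,-0.001],[0,0,0],0.0]]}}

```text
time_s: 20.33
tool_pos: [0.556, 0.0077, 0.0248]
tool_rot: [180.0, -0.1, -20.1]
force: [-0.4, -0.2, 0.2]
grip_width: 0.0006
```

Request:
{"op": "send_rows", "data": {"steps": [[[0,0,0.0015],[0,0,0],0.0],[[-0.003,0,0.0015],[0,0,0],0.0],[[-0.006,0,0.0015],[0,0,0],0.0],[[-0.009,0,0.0015],[0,0,0],0.0],[[-0.012,0,0.0015],[0,0,0],0.0]]}}

```text
time_s: 20.75
tool_pos: [0.5452, 0.0119, 0.0247]
tool_rot: [-179.9, -0.2, -20.1]
force: [0.7, -0.8, 8.1]
grip_width: 0.0002
```

Run:
```python
from h import *
st()
```

```text
t 20.75 local mm [-24.52  47.84  24.68] rot [-179.94   -0.22  -20.1 ] F [ 0.94 -0.55  8.13] w 0.0002
```

Request:
{"op": "send_rows", "data": {"steps": [[[-0.002,0,0],[0,0,0],0.0],[[-0.004,0,0],[0,0,0],0.0],[[-0.005,0,-0.004],[0,0,0],0.0],[[0.004,0,-0.005],[0,0,0],0.0],[[0.014,0,-0.005],[0,0,0],0.0]]}}

```text
time_s: 21.17
tool_pos: [0.5566, 0.0081, 0.0281]
tool_rot: [-180.0, 0.0, -20.0]
force: [0.3, 0.3, 0.2]
grip_width: 0.0001
```

Run:
```python
from h import *
st()
```

```text
t 21.17 local mm [-12.54  48.27  28.07] rot [-1.7996e+02  1.0000e-02 -2.0000e+01] F [0.19 0.36 0.18] w 0.0001
```

Request:
{"op": "send_rows", "data": {"steps": [[[-0.002,0,0.003],[0,0,0],0.0],[[-0.004,0,0.0055],[0,0,0],0.0],[[-0.007,0,0.0055],[0,0,0],0.0],[[-0.0105,0,0.0055],[0,0,0],0.0],[[-0.014,0,0.0055],[0,0,0],0.0]]}}

```text
time_s: 21.58
tool_pos: [0.5474, 0.0113, 0.0247]
tool_rot: [-179.9, -0.5, -20.1]
force: [5.6, -2.4, 7.5]
grip_width: 0.0005
```

Request:
{"op": "send_rows", "data": {"steps": [[[-0.002,0,0],[0,0,0],0.0],[[-0.004,0,0],[0,0,0],0.0],[[-0.005,0,-0.004],[0,0,0],0.0],[[0.004,0,-0.005],[0,0,0],0.0],[[0.014,0,-0.005],[0,0,0],0.0]]}}

```text
time_s: 22.0
tool_pos: [0.556, 0.0082, 0.0272]
tool_rot: [-180.0, 0.1, -20.0]
force: [0.1, -0.7, 0.3]
grip_width: 0.0003
```

Run:
```python
from h import *
st()
over('scene13.png',310,215,75,60,10)
```

```text
t 22.0 local mm [-13.17  48.09  27.18] rot [-1.7999e+02  8.0000e-02 -2.0000e+01] F [ 0.29 -0.61  0.27] w 0.0003
```

View pics/zscene13.png

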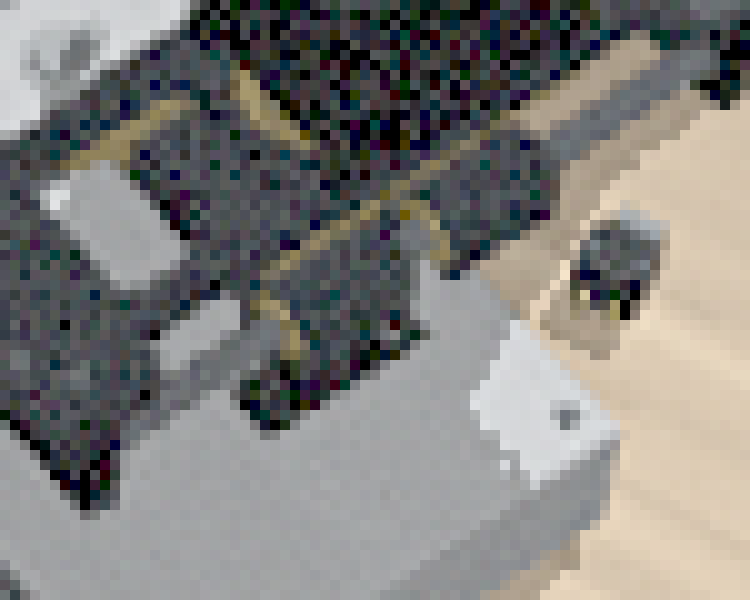

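Request:
{"op": "send_rows", "data": {"steps": [[[-0.002,0,0.003],[0,0,0],0.0],[[-0.004,0,0.0055],[0,0,0],0.0],[[-0.006,0,0.0055],[0,0,0],0.0],[[-0.009,0,0.0055],[0,0,0],0.0],[[-0.012,0,0.0055],[0,0,0],0.0]]}}

```text
time_s: 22.47
tool_pos: [0.5503, 0.0104, 0.0247]
tool_rot: [-179.9, -0.6, -20.1]
force: [6.0, -2.4, 8.6]
grip_width: 0.0004
```

Run:
```python
from h import *
st()
import pickle
cs=pickle.load(open('pics/scene13.pkl','rb'))
for k in range(0,7):
    a=np.radians(-45+18*k); print(k,(proj(cs,wor([-.022+.02*np.sin(a),.048,.037+.02*np.cos(a)]))-[310,215]+.5)*10)
```

```text
t 22.47 local mm [-19.27  48.23  24.74] rot [-179.86   -0.59  -20.12] F [ 6.51 -0.2   8.6 ] w 0.0004
0 [384.80499849 317.17017142]
1 [367.82336087 320.09518238]
2 [347.12409054 329.16818202]
3 [324.77916054 343.52032991]
4 [303.06292056 361.71164778]
5 [284.19536306 381.88542902]
6 [270.08760694 401.97995614]
```

Request:
{"op": "send_rows", "data": {"steps": [[[0,0,-0.005],[0,0,0],0.0],[[0,0,-0.012],[0,0,0],0.0],[[0,0.005,-0.018],[0,0,0],0.0],[[0,0.015,-0.018],[0,0,0],0.0],[[0,0.03,-0.018],[0,0,0],0.0]]}}

```text
time_s: 22.88
tool_pos: [0.5343, -0.016, 0.04]
tool_rot: [-180.0, 0.0, -19.9]
force: [-0.2, 0.4, -0.4]
grip_width: 0.0001
```

Request:
{"op": "send_rows", "data": {"steps": [[[0,0.012,0],[0,0,0],0.0],[[0,0.022,0],[0,0,0],0.0],[[0,0.028,0],[0,0,0],0.0],[[0,0.032,0],[0,0,0],0.0],[[0,0.032,0],[0,0,0],0.0]]}}

```text
time_s: 23.3
tool_pos: [0.5232, -0.0475, 0.04]
tool_rot: [180.0, 0.0, -20.2]
force: [0.3, -0.8, -0.2]
grip_width: 0.0004
```

Run:
```python
from h import *
delta([-.022,-.018,.030])
over('scene14.png',290,205,100,75,8)
```

```text
t 23.3 local mm [-24.8 -15.4  40. ] rot [ 1.800e+02  1.000e-02 -2.015e+01] F [ 0.6 -0.7 -0.2] w 0.0004
shift [0.0028 0.0026 0.01  ] turn [ 0.0001  0.0002 -0.0009]
```

View pics/zscene14.png

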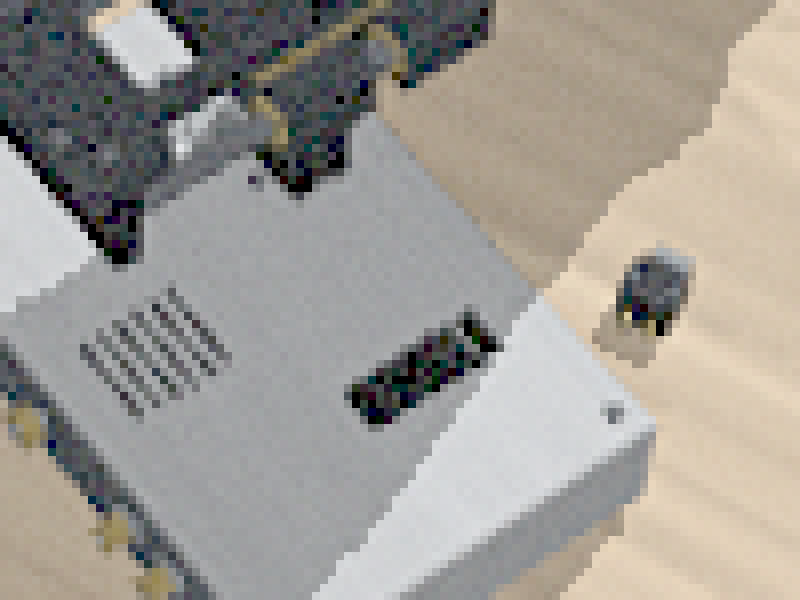

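The white line now shows at the front end of the wheel (crop 478,335), which is where it should be at the lower stop. Next is the toggle, after a check on where the fingertip really is.

Run:
```python
from h import *
import pickle
cs=pickle.load(open('pics/scene14.pkl','rb'))
t=np.array([-.0248,-.0154,.040])
p,d=ray(cs,290+300/8-.5,205+193/8-.5)
for z in (.068,.070,.072,.074):
    q=p+d*(z-p[2])/d[2]; print(z,np.round(1e3*(loc(q)-t),1))
for k in (0,1):
    a=np.radians(-45+18*k); print(k,(proj(cs,wor([-.022+.02*np.sin(a),.048,.037+.02*np.cos(a)]))-[290,205]+.5)*8)
```

```text
0.068 [ 5.1  7.1 28. ]
0.07 [ 6.   8.1 30. ]
0.072 [ 6.8  9.1 32. ]
0.074 [ 7.6 10.1 34. ]
0 [467.84399879 333.73613713]
1 [454.2586887  336.07614591]
```

Request:
{"op": "send_rows", "data": {"steps": [[[0.001,0.001,0.003],[0,0,0],0.0],[[0.002,0.002,0.006],[0,0,0],0.0],[[0.003,0.002,0.009],[0,0,0],0.0],[[0.003,0.002,0.01],[0,0,0],0.0],[[0.003,0.002,0.01],[0,0,0],0.0]]}}

```text
time_s: 23.77
tool_pos: [0.5255, -0.049, 0.0294]
tool_rot: [180.0, 0.0, -20.0]
force: [0.1, 0.5, 0.4]
grip_width: 0.0004
```

Run:
```python
from h import *
delta([-.022,-.035,.030])
over('scene15.png',270,185,80,60,10)
```

```text
t 23.7667 local mm [-22.1 -16.1  29.4] rot [ 1.7997e+02  5.0000e-02 -2.0030e+01] F [-0.1  0.5  0.4] w 0.0004
shift [ 0.0001  0.0189 -0.0005] turn [0.0005 0.0008 0.0012]
```

View pics/zscene15.png

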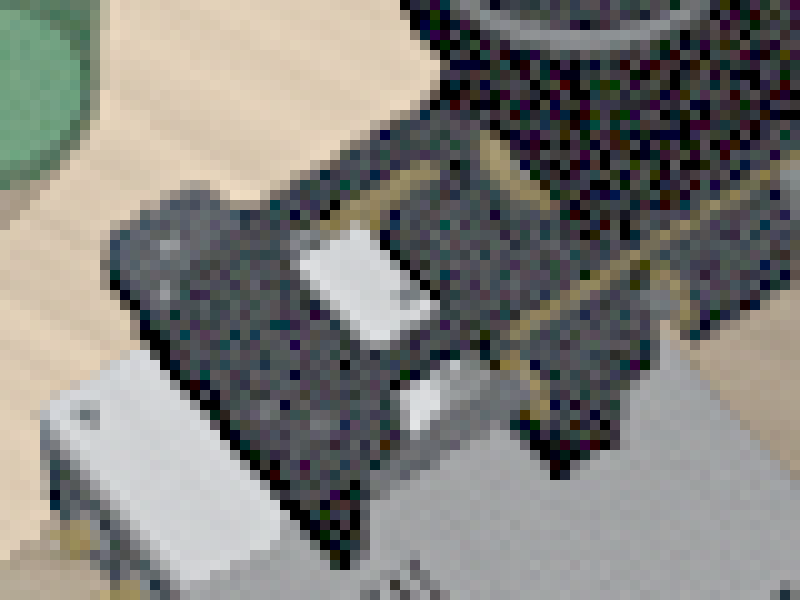

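Request:
{"op": "send_rows", "data": {"steps": [[[0,0.004,0],[0,0,0],0.0],[[0,0.008,0],[0,0,0],0.0],[[0,0.011,0],[0,0,0],0.0],[[0,0.014,0],[0,0,0],0.0],[[0,0.017,0],[0,0,0],0.0]]}}

```text
time_s: 24.23
tool_pos: [0.5209, -0.064, 0.0307]
tool_rot: [-179.9, -0.1, -20.0]
force: [1.6, 3.1, 3.9]
grip_width: 0.0004
```

Run:
```python
from h import *
delta([-.022,-.043,.030])
```

```text
t 24.2333 local mm [-21.3 -31.8  30.7] rot [-1.7985e+02 -7.0000e-02 -2.0030e+01] F [0.4 3.4 3.9] w 0.0004
shift [-0.0007  0.0112  0.0007] turn [-0.0026 -0.0012  0.0012]
```

Request:
{"op": "send_rows", "data": {"steps": [[[0,0.003,0],[0,0,0],0.0],[[0,0.006,0],[0,0,0],0.0],[[0,0.008,0],[0,0,0],0.0],[[0,0.01,0],[0,0,0],0.0],[[0,0.012,0],[0,0,0],0.0]]}}

```text
time_s: 24.65
tool_pos: [0.5152, -0.0775, 0.0297]
tool_rot: [179.9, 0.0, -20.1]
force: [0.1, 0.8, 0.4]
grip_width: 0.0005
```

Run:
```python
from h import *
delta([-.022,-.020,.050])
over('scene16.png',260,175,80,60,10)
```

```text
t 24.65 local mm [-22.  -46.4  29.7] rot [ 1.7993e+02  3.0000e-02 -2.0080e+01] F [-0.2  0.8  0.4] w 0.0005
shift [ 0.     -0.0264 -0.0203] turn [0.0012 0.0005 0.0003]
```

View pics/zscene16.png

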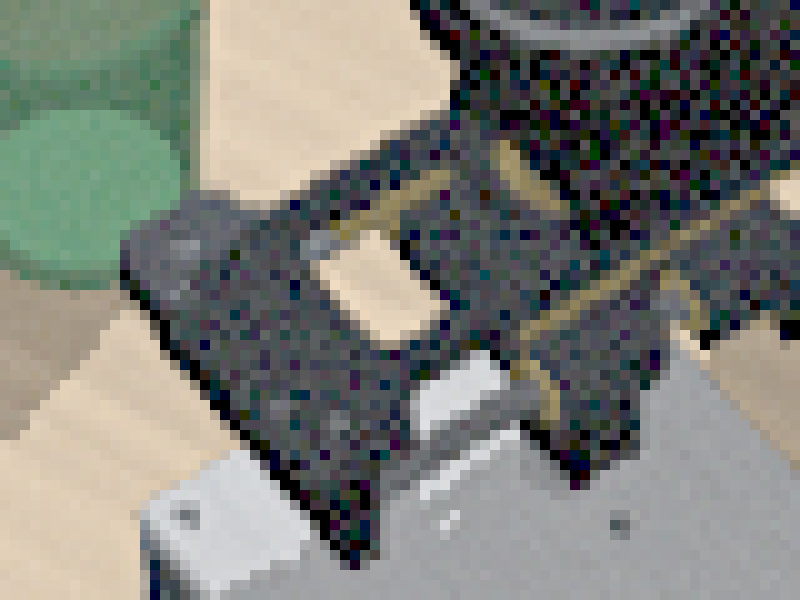

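Request:
{"op": "send_rows", "data": {"steps": [[[0,-0.005,0],[0,0,0],0.0],[[0,-0.012,-0.002],[0,0,0],0.0],[[0,-0.022,-0.008],[0,0,0],0.0],[[-0.003,-0.036,-0.01],[0,0,0],0.0],[[-0.006,-0.052,-0.01],[0,0,0],0.0]]}}

```text
time_s: 25.12
tool_pos: [0.5289, -0.0247, 0.041]
tool_rot: [-180.0, -0.1, -20.1]
force: [-0.6, 0.6, -0.3]
grip_width: 0.0003
```

Request:
{"op": "send_rows", "data": {"steps": [[[0,-0.014,0],[0,0,0],0.0],[[0,-0.028,0],[0,0,0],0.0],[[0,-0.036,0],[0,0,0],0.0],[[0,-0.041,0],[0,0,0],0.0],[[0,-0.041,0],[0,0,0],0.0]]}}

```text
time_s: 25.53
tool_pos: [0.5425, 0.0143, 0.0399]
tool_rot: [180.0, -0.0, -19.9]
force: [1.0, 0.5, -0.7]
grip_width: 0.0003
```

Run:
```python
from h import *
delta([-.029,.048,.026])
over('scene17.png',300,195,80,60,10)
cs=env.read_camera('scene')
for n,l in (('base',[-.022,-.052,.048]),('tip0',[-.022,-.0393,.0755]),('tip1',[-.022,-.0647,.0755])): print(n,(proj(cs,wor(l))-[300,195]+.5)*10)
```

```text
t 25.5333 local mm [-27.9  49.2  39.9] rot [179.99  -0.   -19.95] F [ 0.7  0.8 -0.7] w 0.0003
shift [-0.0011  0.0012  0.0139] turn [ 0.0001 -0.      0.0027]
base [166.32799167 255.157538  ]
tip0 [200.87944735 224.39806854]
tip1 [133.90292479 149.55236131]
```

View pics/zscene17.png

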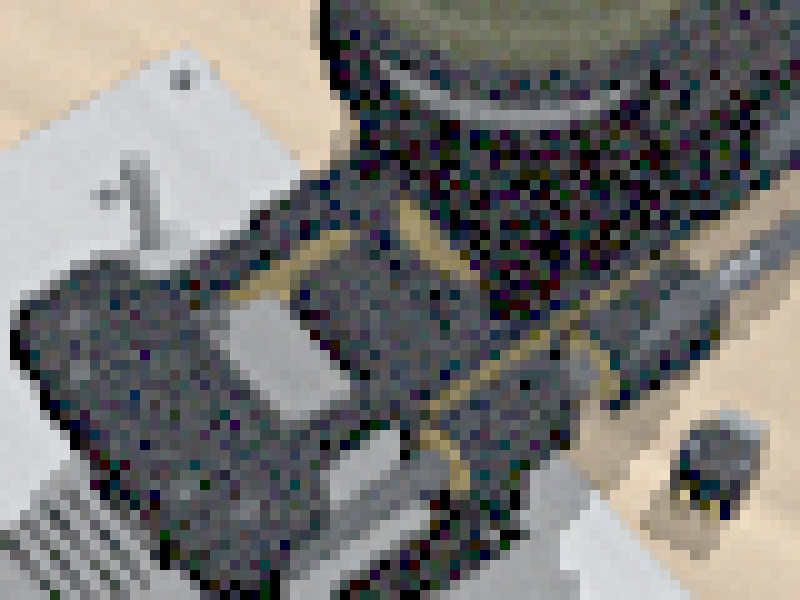

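Request:
{"op": "send_rows", "data": {"steps": [[[-0.001,0.001,0.004],[0,0,0.002],0.0],[[-0.001,0.001,0.008],[0,0,0.002],0.0],[[-0.001,0.001,0.012],[0,0,0.002],0.0],[[-0.001,0.001,0.013],[0,0,0.002],0.0],[[-0.001,0.001,0.013],[0,0,0.002],0.0]]}}

```text
time_s: 26.05
tool_pos: [0.5402, 0.012, 0.0264]
tool_rot: [180.0, 0.1, -20.2]
force: [0.4, 0.4, -0.4]
grip_width: 0.0004
```

Request:
{"op": "send_rows", "data": {"steps": [[[0,0,0.001],[0,0,0],0.0],[[0,0,0.002],[0,0,0],0.0],[[0,0,0.0025],[0,0,0],0.0],[[0,0,0.003],[0,0,0],0.0],[[0,0,0.003],[0,0,0],0.0]]}}

```text
time_s: 26.47
tool_pos: [0.5411, 0.0124, 0.0246]
tool_rot: [-180.0, -0.0, -20.2]
force: [0.1, 0.2, 4.2]
grip_width: 0.0009
```

Run:
```python
from h import *
st()
```

```text
t 26.47 local mm [-28.54  46.93  24.56] rot [-1.7998e+02 -2.0000e-02 -2.0170e+01] F [-0.01  0.2   4.2 ] w 0.0009
```

Request:
{"op": "send_rows", "data": {"steps": [[[0,0,0.0008],[0,0,0],0.0],[[0.0032,0,0.0008],[0,0,0],0.0],[[0.0064,0,0.0008],[0,0,0],0.0],[[0.0098,0,0.0008],[0,0,0],0.0],[[0.013,0,0.0008],[0,0,0],0.0]]}}

```text
time_s: 26.88
tool_pos: [0.5543, 0.0077, 0.0245]
tool_rot: [-179.9, -0.1, -20.2]
force: [-1.1, -0.9, 5.8]
grip_width: 0.0006
```

Run:
```python
from h import *
st()
```

```text
t 26.88 local mm [-14.54  47.02  24.53] rot [-1.7994e+02 -1.1000e-01 -2.0180e+01] F [-0.71 -1.24  5.76] w 0.0006
```

Request:
{"op": "send_rows", "data": {"steps": [[[0,0,0],[0,0,0],0.0],[[0,0,0],[0,0,0],0.0],[[0,0,-0.004],[0,0,0],0.0],[[0,0,-0.012],[0,0,0],0.0],[[0,0.01,-0.013],[0,0,0],0.0]]}}

```text
time_s: 27.3
tool_pos: [0.5507, 0.0007, 0.0374]
tool_rot: [-179.9, -0.1, -20.0]
force: [0.7, -0.7, 0.3]
grip_width: 0.0004
```

Request:
{"op": "send_rows", "data": {"steps": [[[0,0.012,0],[0,0,0],0.0],[[0,0.024,0],[0,0,0],0.0],[[0,0.035,0],[0,0,0],0.0],[[0,0.04,0],[0,0,0],0.0],[[0,0.04,0],[0,0,0],0.0]]}}

```text
time_s: 27.72
tool_pos: [0.5348, -0.0414, 0.0361]
tool_rot: [180.0, 0.0, -20.4]
force: [-0.7, 0.2, -0.1]
grip_width: 0.0008
```

Run:
```python
from h import *
delta([-.029,.048,.026])
over('scene18.png',325,225,50,38,15)
cs=env.read_camera('scene')
for k in range(6):
    a=np.radians(-45+18*k); print(k,np.round((proj(cs,wor([-.022+.02*np.sin(a),.048,.037+.02*np.cos(a)]))-[325,225]+.5)*15))
```

```text
t 27.7167 local mm [-16.   -5.8  36.1] rot [ 1.7997e+02  2.0000e-02 -2.0370e+01] F [-0.8 -0.  -0.1] w 0.0008
shift [-0.0133 -0.0537  0.0101] turn [ 0.0005  0.0004 -0.0047]
0 [352. 326.]
1 [327. 330.]
2 [296. 344.]
3 [262. 365.]
4 [230. 393.]
5 [201. 423.]
```

View pics/zscene18.png

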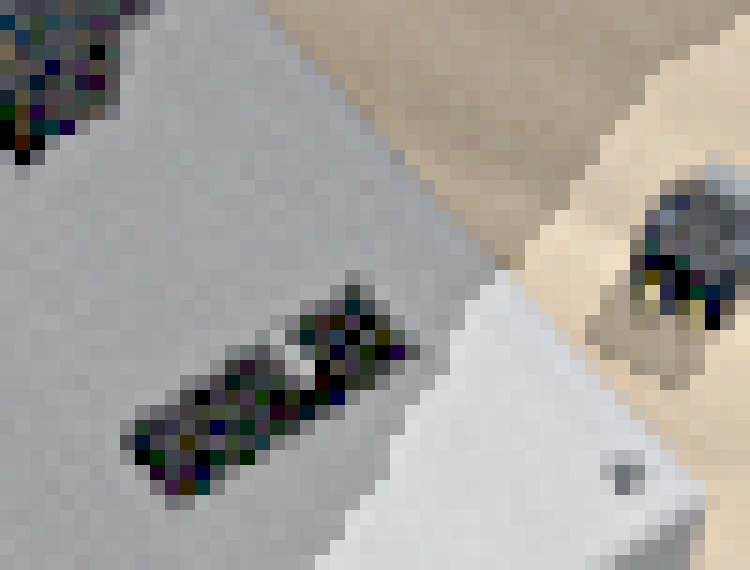

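```bash
cat >> h.py <<'E'
def line_meas(pk,draw=None):
    import pickle
    cs=pickle.load(open('pics/%s.pkl'%pk,'rb'))
    g=cv2.cvtColor(cs['pixels'],cv2.COLOR_RGB2GRAY).astype(float)
    L=lambda k,y=.048:proj(cs,wor([-.022+.02*np.sin(np.radians(-45+18*k)),y,.037+.02*np.cos(np.radians(-45+18*k))]))
    # brightness profile along rim, averaged over the width
    ks=np.arange(-1.5,6.01,.25); out=[]
    for k in ks:
        v=[]
        for y in np.arange(.0455,.0511,.001):
            u=L(k,y); v.append(cv2.remap(g.astype(np.float32),np.float32([[u[0]]]),np.float32([[u[1]]]),cv2.INTER_LINEAR)[0,0])
        out.append(np.mean(v))
    print(pk,' '.join('%g:%d'%(k,o) for k,o in zip(ks,out)))
E
python3 - <<'E'
from h import *
snap('top','top18.png')
for p in('scene14','scene18'): line_meas(p)
E
```

```text
scene14 -1.5:3 -1.25:3 -1:3 -0.75:4 -0.5:5 -0.25:10 0:24 0.25:43 0.5:55 0.75:47 1:29 1.25:18 1.5:15 1.75:16 2:15 2.25:12 2.5:13 2.75:14 3:12 3.25:7 3.5:7 3.75:9 4:11 4.25:7 4.5:5 4.75:8 5:6 5.25:9 5.5:13 5.75:11 6:6
scene18 -1.5:8 -1.25:8 -1:9 -0.75:10 -0.5:11 -0.25:11 0:9 0.25:7 0.5:6 0.75:7 1:8 1.25:7 1.5:10 1.75:21 2:55 2.25:96 2.5:70 2.75:30 3:17 3.25:10 3.5:6 3.75:8 4:9 4.25:13 4.5:9 4.75:7 5:8 5.25:13 5.5:10 5.75:9 6:12
```

Run:
```python
import pickle,cv2,numpy as np
for p in('scene14','scene18'):
    c=pickle.load(open('pics/%s.pkl'%p,'rb')); g=cv2.cvtColor(c['pixels'],cv2.COLOR_RGB2GRAY)
    print(p); print(g[242:260,331:355])
```

```text
scene14
[[ 96  93  93  95  98  94  95  95  95  93  98 101  95  94  91  92 101 100
   98  95  95  99  90  86]
 [ 99  97  98  93  96  99  95  96  93  93  96  96  93  94  94 101  99  56
   81  99  97  99  90  85]
 [ 97  95  96  94  95  94  97  93  98  93  93  97  99 102 100 102  58  13
   43 110  94  97  91  96]
 [ 98  94  94  99  92  97  96  94  97 100  98 100 100 104  65  66  24   0
   11  57 103  93  94 176]
 [ 96  93  93  93  98  91  96  94  96  98 102 101  52  59  14  29  85   0
    4  15  68  97  94 182]
 [ 96  96  97  95  98  92  94  97  99 105 107  60  12  14   4  15  32  55
    5   1   8  78 182 180]
 [ 95  99  97  96  97  98 100 101 101  63  35  18   1  12   9  22   6  49
   57   0   0  30 154 175]
 [ 96  91  98  98  92 100 101 107  58  22   0   5   9  20  21  12   0   9
   23  19 108 182 175 180]
 [100  94 104 101 102  99  64  37  11   8   0   4  10   0   7  20   5  15
    0  44 103 187 178 172]
 [ 95  98 100 102 105  66   8  10   6  17   1  18   1   9   3   1   1  55
   92  96 175 175 172 171]
 [101 104 106  61  41   6   0  16   0   0   0   6  16   2   1  23  49 101
  104 18
[... 1853 characters left out ...]
01  57   8   5   8  18   4   1   5   2   9   4  10  56 102  98 103
   96  87  93 183 173 174]
 [ 94 104  18   1  12  21   5  14  25  13  11   8  48  73  97 100  99 102
   93  98 181 181 171 175]
 [ 97  99  65   0   3  13   9   0   2   8   1  57 103  98  99  97  98  94
   94 100 189 176 174 171]
 [ 89  99 106  74   1  10   4   1  16  60  98 103 101  99  96  95  93  94
   91  97 182 176 174 173]
 [ 96  91 104 100  41   6   4   5  54 103 105  98  98  99  97  93  95  91
   95 175 181 176 175 173]
 [ 93  94  95 100  97  43  52 107  98  98  95  98  97  98  98  91  90  97
  175 177 175 172 178 171]
 [ 99  95  95  94 102  94  96 100 103 103  95  93  97  92  93  96  99 176
  185 173 176 179 175 174]]
```

View pics/top18.png

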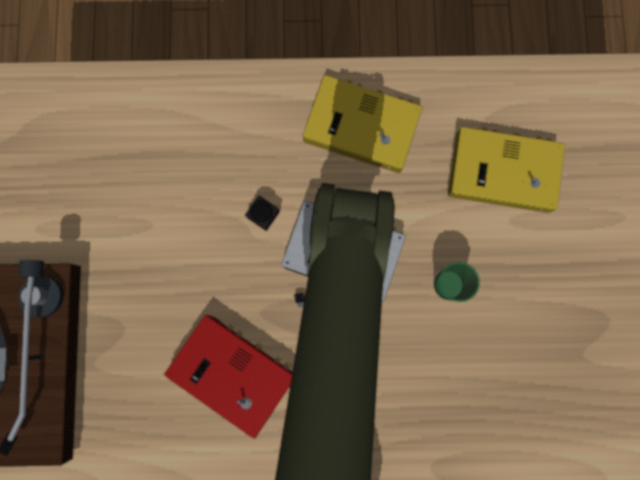

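The toggle's tip is now at crop (133,160), so it has flipped. The wheel line sits at 2 clicks; its small image bias matches the one at the stop. Next come 2 clicks, then 1.

Request:
{"op": "send_rows", "data": {"steps": [[[-0.003,-0.012,0],[0,0,0],0.0],[[-0.006,-0.024,0],[0,0,0],0.0],[[-0.009,-0.036,0],[0,0,0],0.0],[[-0.012,-0.047,0],[0,0,0],0.0],[[-0.013,-0.052,0],[0,0,0],0.0]]}}

```text
time_s: 28.28
tool_pos: [0.5416, 0.0181, 0.0361]
tool_rot: [-179.9, 0.0, -19.9]
force: [0.7, 0.4, -0.2]
grip_width: 0.0001
```

Request:
{"op": "send_rows", "data": {"steps": [[[0,0,0.0],[0,0,0],0.0],[[0,0,0.004],[0,0,0],0.0],[[0,0,0.007],[0,0,0],0.0],[[0,0,0.01],[0,0,0],0.0],[[0,0,0.01],[0,0,0],0.0]]}}

```text
time_s: 28.7
tool_pos: [0.5407, 0.0134, 0.0254]
tool_rot: [179.9, 0.1, -20.2]
force: [0.1, 0.1, -0.6]
grip_width: 0.0004
```

Run:
```python
from h import *
delta([-.0285,.048,.0245])
```

```text
t 28.7 local mm [-29.2  47.7  25.4] rot [ 1.7995e+02  7.0000e-02 -2.0250e+01] F [ 0.   0.1 -0.6] w 0.0004
shift [ 0.0007 -0.0003  0.0009] turn [ 0.001   0.0012 -0.0025]
```

Request:
{"op": "send_rows", "data": {"steps": [[[0,0,0.001],[0,0,0],0.0],[[0,0,0.002],[0,0,0],0.0],[[0,0,0.0025],[0,0,0],0.0],[[0,0,0.003],[0,0,0],0.0],[[0,0,0.003],[0,0,0],0.0]]}}

```text
time_s: 29.12
tool_pos: [0.5418, 0.0136, 0.0244]
tool_rot: [-180.0, -0.0, -20.2]
force: [-2.9, -1.5, 7.8]
grip_width: 0.0003
```

Run:
```python
from h import *
st()
```

```text
t 29.12 local mm [-28.3   48.35  24.42] rot [-1.7999e+02 -2.0000e-02 -2.0200e+01] F [-2.19 -2.44  7.78] w 0.0003
```

Stroke +13 mm (two clicks), then lift straight up and see.

Request:
{"op": "send_rows", "data": {"steps": [[[0.002,0,0],[0,0,0],0.0],[[0.005,0,0],[0,0,0],0.0],[[0.008,0,0],[0,0,0],0.0],[[0.011,0,0],[0,0,0],0.0],[[0.013,0,0],[0,0,0],0.0]]}}

```text
time_s: 29.53
tool_pos: [0.5549, 0.0089, 0.0245]
tool_rot: [-180.0, -0.1, -20.2]
force: [-1.3, -0.8, 5.5]
grip_width: 0.0003
```

Request:
{"op": "send_rows", "data": {"steps": [[[0,0,0],[0,0,0],0.0],[[0,0,0],[0,0,0],0.0],[[0,0,-0.004],[0,0,0],0.0],[[0,0,-0.012],[0,0,0],0.0],[[0,0.01,-0.013],[0,0,0],0.0]]}}

```text
time_s: 29.95
tool_pos: [0.5516, 0.0025, 0.0376]
tool_rot: [-179.9, -0.1, -20.0]
force: [0.6, 1.5, 1.1]
grip_width: 0.0009
```

Request:
{"op": "send_rows", "data": {"steps": [[[0,0.012,0],[0,0,0],0.0],[[0,0.024,0],[0,0,0],0.0],[[0,0.035,0],[0,0,0],0.0],[[0,0.04,0],[0,0,0],0.0],[[0,0.04,0],[0,0,0],0.0]]}}

```text
time_s: 30.37
tool_pos: [0.5355, -0.0395, 0.0361]
tool_rot: [180.0, 0.0, -20.4]
force: [0.2, -0.3, 0.6]
grip_width: 0.0005
```

Run:
```python
from h import *
delta([-.029,.048,.026])
over('scene19.png',325,225,50,38,15)
line_meas('scene19')
```

```text
t 30.3667 local mm [-16.   -3.7  36.1] rot [ 1.7998e+02  2.0000e-02 -2.0360e+01] F [ 0.3 -0.2  0.6] w 0.0005
shift [-0.0133 -0.0516  0.0101] turn [ 0.0004  0.0004 -0.0046]
scene19 -1.5:6 -1.25:6 -1:7 -0.75:8 -0.5:9 -0.25:10 0:10 0.25:9 0.5:7 0.75:7 1:10 1.25:13 1.5:15 1.75:15 2:12 2.25:12 2.5:15 2.75:21 3:18 3.25:9 3.5:3 3.75:9 4:54 4.25:105 4.5:75 4.75:23 5:10 5.25:11 5.5:9 5.75:7 6:7
```

View pics/zscene19.png

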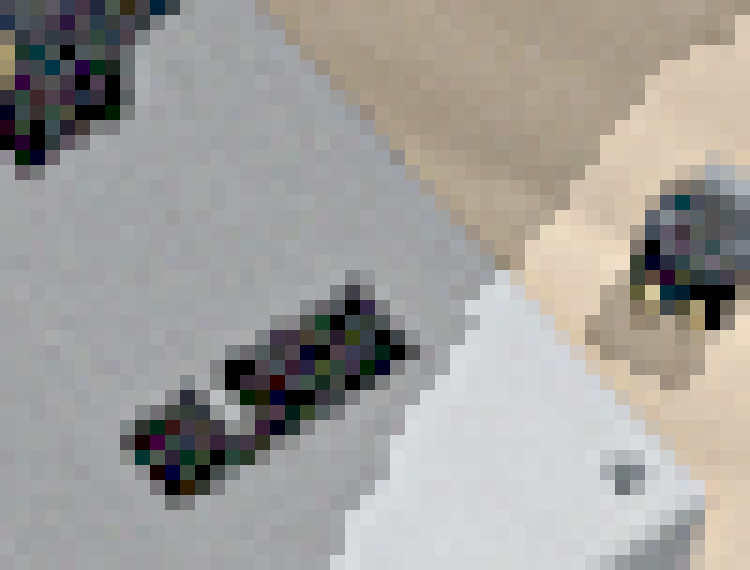

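The line has moved from 2.25 to 4.25 on the profile scale, exactly two clicks, so the wheel is at 4. One more click to go.

Request:
{"op": "send_rows", "data": {"steps": [[[-0.003,-0.012,0],[0,0,0],0.0],[[-0.005,-0.024,0],[0,0,0],0.0],[[-0.007,-0.036,0],[0,0,0],0.0],[[-0.009,-0.046,0],[0,0,0],0.0],[[-0.01,-0.05,0],[0,0,0],0.0]]}}

```text
time_s: 30.83
tool_pos: [0.5447, 0.0171, 0.0361]
tool_rot: [-179.9, 0.0, -19.9]
force: [0.5, 0.7, -0.2]
grip_width: 0.0004
```

Request:
{"op": "send_rows", "data": {"steps": [[[0,0,0.0],[0,0,0],0.0],[[0,0,0.004],[0,0,0],0.0],[[0,0,0.007],[0,0,0],0.0],[[0,0,0.01],[0,0,0],0.0],[[0,0,0.01],[0,0,0],0.0]]}}

```text
time_s: 31.25
tool_pos: [0.5435, 0.0124, 0.0253]
tool_rot: [179.9, 0.1, -20.2]
force: [0.0, 0.7, -0.3]
grip_width: 0.0004
```

Request:
{"op": "send_rows", "data": {"steps": [[[0,0,0.001],[0,0,0],0.0],[[0,0,0.002],[0,0,0],0.0],[[0,0,0.0025],[0,0,0],0.0],[[0,0,0.003],[0,0,0],0.0],[[0,0,0.003],[0,0,0],0.0]]}}

```text
time_s: 31.67
tool_pos: [0.5454, 0.0123, 0.0248]
tool_rot: [-180.0, -0.1, -20.2]
force: [-1.1, -1.1, 7.1]
grip_width: 0.0005
```

Run:
```python
from h import *
st()
```

```text
t 31.67 local mm [-24.5   48.31  24.76] rot [-1.7997e+02 -1.1000e-01 -2.0220e+01] F [-0.65 -1.43  7.12] w 0.0005
```

Request:
{"op": "send_rows", "data": {"steps": [[[0.0015,0,0],[0,0,0],0.0],[[0.003,0,0],[0,0,0],0.0],[[0.0045,0,0],[0,0,0],0.0],[[0.006,0,0],[0,0,0],0.0],[[0.0065,0,0],[0,0,0],0.0]]}}

```text
time_s: 32.08
tool_pos: [0.5517, 0.01, 0.0247]
tool_rot: [-180.0, -0.1, -20.2]
force: [-1.5, -1.1, 7.7]
grip_width: 0.0002
```

Request:
{"op": "send_rows", "data": {"steps": [[[0,0,0],[0,0,0],0.0],[[0,0,0],[0,0,0],0.0],[[0,0,-0.004],[0,0,0],0.0],[[0,0,-0.012],[0,0,0],0.0],[[0,0.01,-0.016],[0,0,0],0.0]]}}

```text
time_s: 32.5
tool_pos: [0.5479, 0.0036, 0.0402]
tool_rot: [-179.9, -0.1, -20.0]
force: [0.2, 0.5, 0.6]
grip_width: 0.0002
```

Request:
{"op": "send_rows", "data": {"steps": [[[0,0.012,0],[0,0,0],0.0],[[0,0.024,0],[0,0,0],0.0],[[0,0.035,0],[0,0,0],0.0],[[0,0.04,0],[0,0,0],0.0],[[0,0.04,0],[0,0,0],0.0]]}}

```text
time_s: 32.92
tool_pos: [0.5322, -0.0383, 0.0391]
tool_rot: [180.0, 0.0, -20.4]
force: [-0.1, 0.1, 0.8]
grip_width: 0.0005
```

Run:
```python
from h import *
st()
over('scene20.png',325,225,50,38,15)
line_meas('scene20')
```

```text
t 32.92 local mm [-19.47  -3.73  39.06] rot [ 1.7997e+02  2.0000e-02 -2.0360e+01] F [-0.07  0.04  0.78] w 0.0005
scene20 -1.5:6 -1.25:7 -1:8 -0.75:7 -0.5:6 -0.25:5 0:7 0.25:9 0.5:11 0.75:11 1:10 1.25:8 1.5:11 1.75:17 2:18 2.25:12 2.5:12 2.75:12 3:12 3.25:9 3.5:12 3.75:15 4:15 4.25:10 4.5:5 4.75:6 5:47 5.25:92 5.5:77 5.75:36 6:13
```

View pics/zscene20.png

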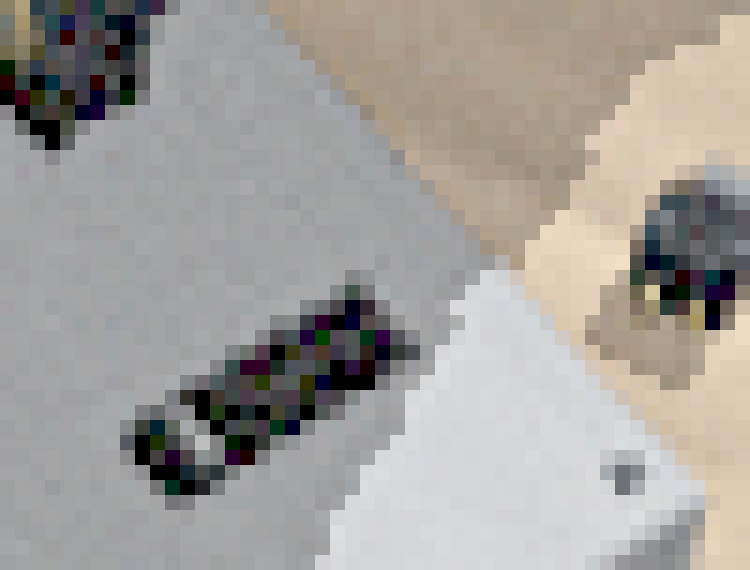

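Request:
{"op": "send_rows", "data": {"steps": [[[0,0,-0.015],[0,0,0],0.0],[[0,0,-0.035],[0,0,0],0.0],[[0,0,-0.06],[0,0,0],0.0],[[0,0,-0.085],[0,0,0],0.0],[[0,0,-0.1],[0,0,0],0.0]]}}

```text
time_s: 33.38
tool_pos: [0.5345, -0.0352, 0.1417]
tool_rot: [-179.9, -0.1, -20.1]
force: [0.2, 1.0, 0.7]
grip_width: 0.0002
```

Request:
{"op": "send_rows", "data": {"steps": [[[-0.015,-0.015,-0.01],[0,0,0],0.0],[[-0.035,-0.035,-0.02],[0,0,0],0.0],[[-0.055,-0.06,-0.025],[0,0,0],0.0],[[-0.07,-0.08,-0.03],[0,0,0],0.0],[[-0.08,-0.1,-0.03],[0,0,0],0.0]]}}

```text
time_s: 33.8
tool_pos: [0.492, 0.0884, 0.1704]
tool_rot: [-179.9, -0.0, -20.0]
force: [0.5, -0.2, -0.3]
grip_width: 0.0004
```

Request:
{"op": "send_rows", "data": {"steps": [[[0,-0.015,0],[0,0,0],0.0],[[0,-0.035,0],[0,0,0],0.0],[[0,-0.055,0],[0,0,0],0.0],[[0,-0.07,0],[0,0,0],0.0],[[0,-0.08,0],[0,0,0],0.0]]}}

```text
time_s: 34.22
tool_pos: [0.5208, 0.1625, 0.1687]
tool_rot: [180.0, 0.0, -20.1]
force: [0.4, -0.4, 1.4]
grip_width: 0.0004
```

Run:
```python
from h import *
st()
over('scene21.png',225,145,160,120,5)
snap('top','top21.png'); line_meas('scene21')
```

```text
t 34.22 local mm [-99.26 180.88 168.72] rot [ 1.7998e+02  1.0000e-02 -2.0070e+01] F [ 0.51 -0.26  1.43] w 0.0004
scene21 -1.5:7 -1.25:8 -1:8 -0.75:9 -0.5:8 -0.25:8 0:8 0.25:7 0.5:8 0.75:11 1:10 1.25:7 1.5:9 1.75:15 2:16 2.25:14 2.5:13 2.75:12 3:12 3.25:11 3.5:10 3.75:9 4:9 4.25:9 4.5:4 4.75:6 5:46 5.25:90 5.5:75 5.75:33 6:10
```

View pics/zscene21.png

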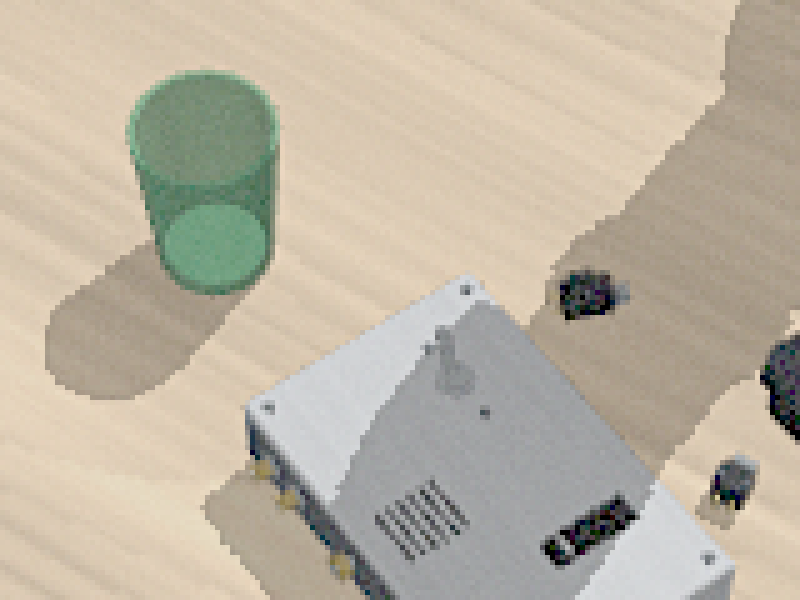

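View pics/top21.png

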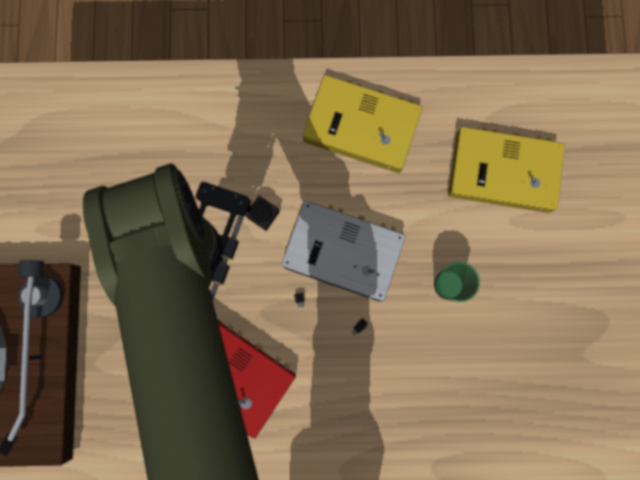

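The toggle leans to -y at crop (445,350), and the wheel line sits near the back end of the slot at five clicks. The glass, box and cartridges haven't moved. I'll let the arm settle, then hand in.

Request:
{"op": "send_rows", "data": {"steps": [[[0,0,0],[0,0,0],0.0],[[0,0,0],[0,0,0],0.0],[[0,0,0],[0,0,0],0.0],[[0,0,0],[0,0,0],0.0],[[0,0,0],[0,0,0],0.0]]}}

```text
time_s: 34.73
tool_pos: [0.5201, 0.1599, 0.1694]
tool_rot: [-180.0, -0.0, -20.2]
force: [-0.7, 1.4, 0.5]
grip_width: 0.0002
```

Run:
```python
from h import *
st(); print(env.sign_off())
```

```text
t 34.73 local mm [-98.96 178.27 169.43] rot [-179.98   -0.    -20.23] F [-1.13  1.06  0.53] w 0.0002
the job is handed in; nothing more can be done
None
```

The preamp is switched over in the order you asked, and I handed the job in at 34.7 s. `sign_off` gives no verdict.

- **Gain down:** I rolled the wheel to its lower stop. The drag force rose to about 6.5 N without the wheel turning, and the white line showed at the front.
- **Toggle:** I pushed it over to its -y side while the gain was down. The pictures show its tip where it should be on that side.
- **Gain up:** I rolled the wheel up in strokes of 2, 2 and 1 clicks, pressing about 4–9 N and checking the line after each. It measured at 2, 4 and 5 clicks, and was still at five in the last picture with the arm away.
- **Left alone:** the glass, box and two cartridges looked unmoved by eye in the last top and scene pictures. I did not measure them.

Two checks disagreed with the numbers given:
- **Fingertip height:** contact with the wheel came at a reported tool height of about 25 mm instead of 57 mm. The real fingertips are about 32 mm higher than reported, and the camera agreed. I worked from force and pictures after that.
- **Panel height:** the two-view measurement gave about 45 mm, against the stated 48 mm.

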